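# Gauge the depth of a blind bore

### The arm

A 7-joint arm with a two-finger parallel gripper is mounted at the origin on the work surface; the furniture and walls round the work are solid. World frame = base frame: x ahead of the robot, y to its left, z up, the work surface at z = 0. Lengths are in m, angles in rad, forces in N, time in s.
With the tool pointing down it reaches from about 0.35 to 0.775 m from the base axis. Payload 3.1 kg.
Tool frame: the origin (TCP) lies at the very end of the fingers, on their centre line; the grasp point (between the pads) lies 19 mm behind it; z points along the fingers, y is the direction in which the jaws open and shut (so a half turn about z gives the same grasp; the last joint's range is limited). The gripper opens to 85 mm and grips with 20 to 120 N. Pads are 22 mm wide; open, the fingers measure 114 mm over their backs; the gripper's body (76 mm by 85 mm) begins 54 mm behind the grasp point. The pads swing forward as they close: fully open they stand 13 mm farther back than shut.
Start: joints at [1.162, 0.311, 0.014, 1.512, -0.004, 1.319, -0.027], TCP at [0.197, -0.513, 0.231] pointing down, gripper open.
Joint ranges: [-2.7, 2.7], [-0.3, 1.91], [-1.27, 1.3], [0.12, 2.57], [-1.44, 4.58], [0.2, 2.03], [-3.05, 3.05]. Speed limits (rad/s): [2.79, 2.79, 3.14, 3.14, 3.14, 3.14, 3.14].

### API

Orientations are given as a unit quaternion [w, x, y, z].
In Python, from workcell import * gives the robot as it stands.
- The arm moves only by the tool carry_out, never from a script. Its argument "steps" is a list of rows, each an object with "dp": the shift along the tool's x, y, z scaled (see below), a list of three; "dr": the turn, a rotation vector about the tool's x, y, z scaled (see below), a list of three. A call has 1 to 8 rows; each row shifts and turns the pose as measured when the row begins, along the tool's axes as they then stand; what a row does not reach is not made up. The controller multiplies each number of a shift by 1 m and each number of a turn by 30 degrees. A row lasts 1/8 s, in which the tool goes at most 62.5 mm and 10.7 degrees, less where a joint would pass 70% of its speed; a pose out of reach is approached as far as the arm can. A call with a number of a shift or a turn outside -1 to 1 is refused whole. A call with a gripper value outside its range is refused whole. "fingers" is the finger opening in mm, from 0 to 85.4, set as the call begins (left out, the last holds). The fingers move at their own pace and stop on an object; "force" is the grip in N (left out, the last holds). Time passes only in rows, so rows that do not move let the fingers close. It gives the time, the measured TCP pose, the force and the opening at its end, in the units of the state.
- sense(): the state, without advancing time (a new reading comes with each control period).
- capture(name): name is "scene" or "side" or "wrist"; returns a dict with "image" (400x640x3 uint8, blue, green, red), "intrinsics" (3x3 intrinsics, pixels), "cam_to_world" (4x4, takes a point from camera to world coordinates). Camera axes: x right, y up, looking along -z (the intrinsics and any distortion apply to the point x, -y, -z); pixel columns grow to the right and rows downward; lengths in m; the calibration is good to about 2 mm. A picture is of the moment at which its call begins. There is no depth.
- sign_off(): hands the job in, once; it reports no verdict.
The state is a dict: "clock": time; "qpos": joint angles; "joint_vel": joint speeds; "effort": joint torques, N m; "tool_pos": TCP position; "tool_rot": TCP orientation; "wrist_force": force on the tool from outside, world axes, zero at the start; "torque": the same for the moment, N m; "gripper_width": finger opening in m.
Only numpy, scipy, OpenCV 4.12 (cv2) and the standard library are available. Lean on these libraries where they do the work, as an engineer would, in place of code of your own. Each camera call takes 0.05 s, during which the arm holds its last target.

### The job

Gauge the depth of the blind bore in the aluminium block: lift the depth gauge out of its stand, push its rod down the bore, past the drag of the spring ball in the bore's wall, until it bottoms out firmly, and only then slide the collar down the rod until it lies flat on the block's top. Leave the gauge standing there, bottomed, with the collar flat on the block. Feel your way and press gently, since forcing it mars the bore, its stop and the block's face, and leave the other things on the desk where they are.

Things in the scene. Friction and masses are not known exactly. Their poses are not given: they have to be found in the camera images.
- gauge: depth gauge, steel with a brass collar, 80 mm long, upright in the stand at the start. Round rod 10 mm in diameter, tapered over the last 3 mm to 6 mm, and on top a knurled head 14 mm in diameter and 20 mm high (60 to 80 mm above the tip) to hold it by. Origin: the tip of the rod; z runs along the rod towards the head. About 80 g with the collar.
- head_top (a point): centre of the top of the gauge's head, 80 mm above the tip
- collar_face (a point): centre of the underside of the gauge's sliding collar, a plain brass ring round the rod, 30 mm in outer diameter and 10 mm high. Its rim stands out 8 mm beyond the head all round, so it can be pushed down from above on both sides of the head. Friction of 2.5 N, less than the drag of the bore, holds it where it is put.
- collar (a joint): how far the collar has been slid down the rod, m: 0 when it is up against the head (underside 50 mm above the tip), 0 to 0.003 at the start
- block: plain aluminium block, 84 x 64 x 56 mm (x, y, z), with a grey foot, fixed to the desk; the bore is in the middle of its top. It is marred if the contact forces between gauge and block (the squeeze of the spring ball and of the wall opposite, some 8 N together, included) pass 35 N: keep pushes under about 20 N. Origin: centre of the underside
- bore_mouth (a point): centre of the bore's mouth in the block's top, z up. Vertical bore 11 mm in diameter, 1.5 mm countersink. A spring ball in its wall 15 mm down drags on the rod by 3 to 8 N: the rod does not sink by its own weight. The depth differs each time: bottomed out, the tip is 30 to 40 mm below the mouth, the top of the head 40 to 50 mm above it and a raised collar 7 to 20 mm clear.
- stop_pad (a joint): sprung pad at the bottom of the bore, out of sight: 0 m when free, 0.0025 m when the rod has pressed it fully home against its rigid stop (takes about 1.4 N on top of the drag); it rises again if the rod is lifted
- stand: grey plastic stand, 58 x 58 x 40 mm, fixed to the desk, with a loose 12.5 mm hole 34 mm deep in the middle of its top in which the gauge stands, its tip 6 mm above the desk. Origin: centre of the underside.
- long_bolt: dark screw, 12 x 12 x 41 mm, standing on its head; bystander, leave alone. Origin: centre of the underside
- side_cutters: blue-handled side cutters, 122 x 74 x 16 mm, lying; bystander, leave alone. Origin: centre of the underside
- scope_probe: black oscilloscope probe, 144 x 12 x 12 mm, lying; bystander, leave alone. Origin: centre of the underside
- tape_black: roll of black tape, 72 mm across, 17 mm high, lying flat; bystander, leave alone. Origin: centre of the underside
- board_dut: small circuit board, 50 x 88 x 10 mm, lying flat; bystander, leave alone. Origin: centre of the underside
- mug: white mug, 82 x 114 x 92 mm; bystander, leave alone. Origin: centre of the underside
There are look-alikes about, which are no part of the job. Leave any orange or pink look-alike of the gauge alone.

How it is judged:
By the outcome, as a careful person would: the job done as asked, in the order asked, and still so for the second after the job is handed in, with the robot touching nothing.
It also fails if it takes over 48 s, if anything falls off the work surface, if the arm or the gripper's body presses on something with over 40 N, if the wrist force passes 120 N, or if a joint passes its speed limit or range.

## Working session

There is one attempt and no reset: what is moved stays moved. The work goes in short steps, Python scripts to look and compute and a tool call to move; the robot and the scene stay as the last step left them, time stands still between calls to the robot, and variables do not carry over. Pictures are saved under pics/ and viewed, and the job is handed in when it is done.

Besides the shell and the picture viewer there is one more tool, called after "Request:" by a JSON object that holds its "op" and its "data", one argument or row to a line. carry_out: Moves the arm, as the interface text tells. Shifts and turns lie within -1 to 1; 1 stands for 1 m of shift or 30 degrees of turn. Its arguments: {"type":"object","properties":{"steps":{"type":"array","items":{"type":"object","properties":{"dp":{"type":"array","items":{"type":"number","minimum":-1,"maximum":1}},"dr":{"type":"array","items":{"type":"number","minimum":-1,"maximum":1}}}}},"fingers":{"type":"number"},"force":{"type":"number"}},"required":["steps"]}

```bash
mkdir -p pics; ls; cat > h.py <<'E'
from workcell import *
import numpy as np, cv2
def snap(n,f):
    c=capture(n); cv2.imwrite('pics/'+f+'.png',c['image']); np.savez('pics/'+f+'.npz',K=c['intrinsics'],T=c['cam_to_world'],im=c['image']); return c
def load(f):
    d=np.load('pics/'+f+'.npz'); return d['K'],d['T'],d['im']
def ray(K,T,u,v):
    d=np.linalg.inv(K)@np.array([u,v,1.]); d=np.array([d[0],-d[1],-d[2]]); return T[:3,3],T[:3,:3]@d
def onz(K,T,u,v,z):
    o,d=ray(K,T,u,v); return o+d*(z-o[2])/d[2]
def tri(a,b):
    A=[];B=[]
    for o,d in (a,b):
        d=d/np.linalg.norm(d); P=np.eye(3)-np.outer(d,d); A.append(P);B.append(P@o)
    p=np.linalg.lstsq(np.vstack(A),np.hstack(B),rcond=None)[0]
    return p,[np.linalg.norm(A[i]@p-B[i]) for i in (0,1)]
def proj(K,T,p):
    q=np.linalg.inv(T)@np.append(p,1); q=K@np.array([q[0],-q[1],-q[2]]); return q[:2]/q[2]
E
python3 - <<'E'
from h import *
for n in('scene','side','wrist'):
    c=snap(n,n+'0'); print(n,c['cam_to_world'].round(3).tolist(),c['intrinsics'].round(1).tolist(),[k for k in c])
print(sense())
E
```

```text
pics
scene [[-0.826, 0.301, -0.476, 0.153], [-0.563, -0.47, 0.68, 0.551], [-0.019, 0.829, 0.558, 0.605], [0.0, 0.0, 0.0, 1.0]] [[407.8, 0.0, 318.2], [0.0, 407.8, 200.0], [0.0, 0.0, 1.0]] ['image', 'intrinsics', 'cam_to_world']
side [[-0.876, 0.172, -0.45, 0.158], [-0.482, -0.315, 0.818, 0.719], [-0.001, 0.933, 0.359, 0.427], [0.0, 0.0, 0.0, 1.0]] [[502.9, 0.0, 321.5], [0.0, 502.9, 203.5], [0.0, 0.0, 1.0]] ['image', 'intrinsics', 'cam_to_world']
wrist [[0.358, 0.896, 0.264, 0.267], [-0.934, 0.344, 0.1, -0.487], [-0.002, -0.283, 0.959, 0.373], [0.0, 0.0, 0.0, 1.0]] [[327.8, 0.0, 320.0], [0.0, 327.8, 201.2], [0.0, 0.0, 1.0]] ['image', 'intrinsics', 'cam_to_world']
{'clock': 0.15, 'qpos': array([ 1.16228696,  0.3115782 ,  0.01399864,  1.51272466, -0.00437165,
        1.31919691, -0.0272008 ]), 'joint_vel': array([-4.99418573e-04,  3.81655417e-05,  6.83744273e-04, -6.51267966e-03,
       -9.55044178e-04, -8.22697151e-05,  1.48490629e-04]), 'effort': array([ 2.05017723e-04, -3.80274260e+01,  1.46151865e-01, -2.30850631e+01,
        1.22179606e-02,  9.68447450e-03,  2.60470489e-05]), 'tool_pos': array([ 0.19705021, -0.51287895,  0.23043624]), 'tool_rot': array([-9.11133216e-04,  9.83220891e-01,  1.82416550e-01, -2.25161427e-04]), 'wrist_force': array([-0.67560515,  0.30145333, -0.26282115]), 'torque': array([0.00100758, 0.00509971, 0.01311092]), 'gripper_width': 0.08500463164115422}
```

View pics/scene0.png

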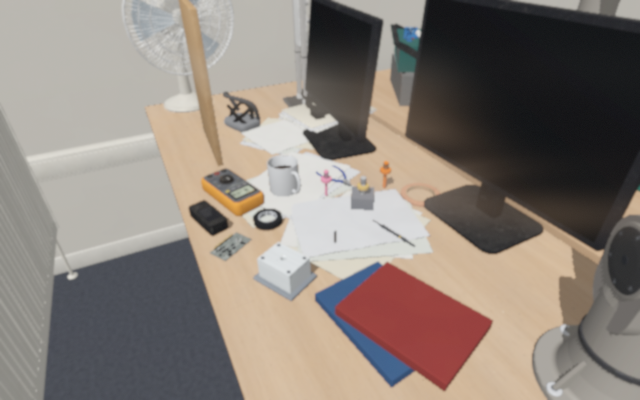

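View pics/side0.png

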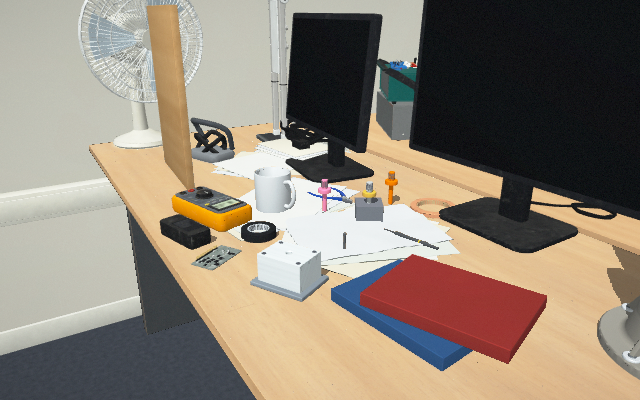

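View pics/wrist0.png

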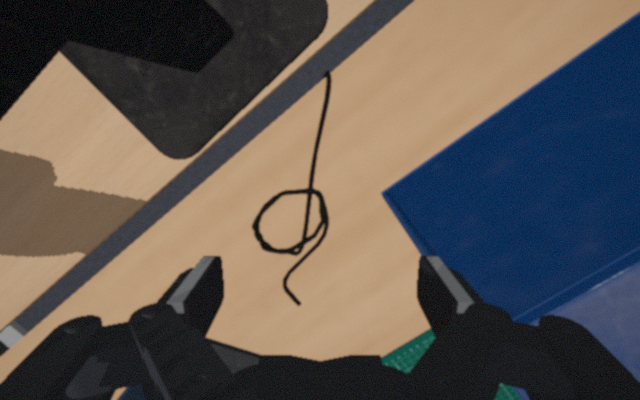

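Candidates in the side view are the pink look-alike (324,190), the steel and brass one in the grey stand (369,192), and the orange look-alike (391,185). By the description I choose the one in the stand, and I'll check it in a close crop.

```bash
python3 - <<'E'
from h import *
K,T,im=load('side0')
a=cv2.resize(im[170:230,300:410],None,fx=7,fy=7,interpolation=cv2.INTER_CUBIC)
cv2.imwrite('pics/cropA.png',a)
b=cv2.resize(im[235:300,240:340],None,fx=7,fy=7,interpolation=cv2.INTER_CUBIC)
cv2.imwrite('pics/cropB.png',b)
K,T,im=load('scene0')
c=cv2.resize(im[150:300,250:400],None,fx=4,fy=4,interpolation=cv2.INTER_CUBIC)
cv2.imwrite('pics/cropC.png',c)
E
```

```text
(no output)
```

View pics/cropA.png

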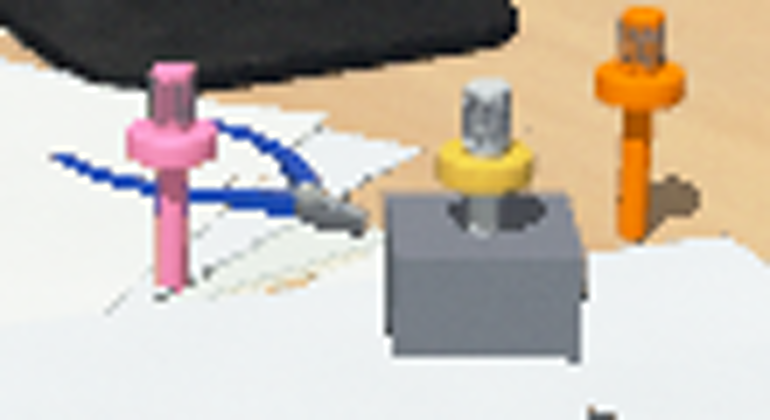

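View pics/cropB.png

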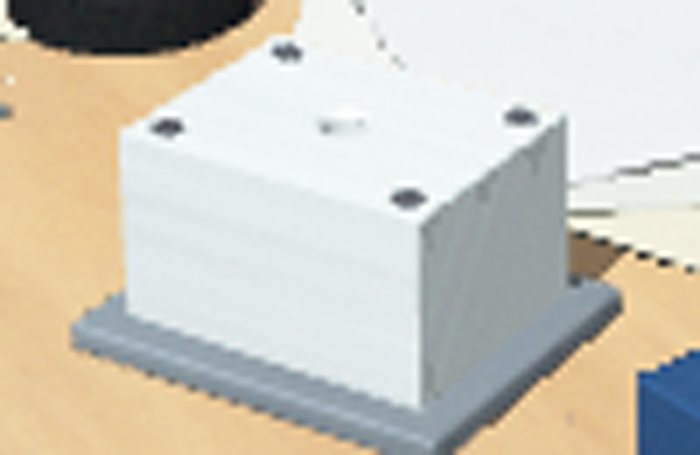

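View pics/cropC.png

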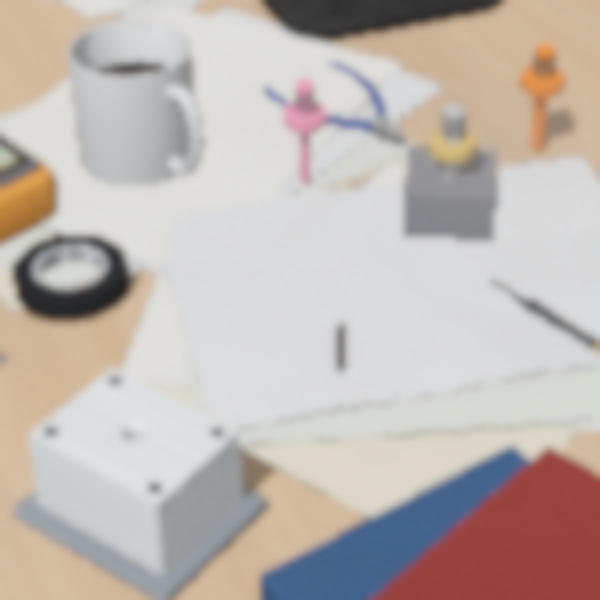

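The crop confirms it: steel head and brass collar in the grey stand, and the others are solid pink and orange. The head top is at side (369.6,182) and the bore at side (289,252.5). Triangulating next.

```bash
python3 - <<'E'
from h import *
K,T,_=load('side0');k,t,_=load('scene0')
P={'head':((369.6,182.2),(363.5,177),.086),'bore':((288.9,252.4),(282.8,258.3),.056),
'c1':((281,242.3),(278.7,245.3),.056),'c2':((263.6,253.2),(262.7,258),.056),'c3':((314,251.8),(304.2,258.2),.056),'c4':((298,263.3),(288.7,271.8),.056)}
for n,(a,b,z) in P.items():
    p,e=tri(ray(K,T,*a),ray(k,t,*b)); print(n,p.round(4),np.round(e,4),onz(K,T,*a,z).round(4),onz(k,t,*b,z).round(4))
for n,a in dict(bolt=(344,247),pinkbot=(324.5,211),orgbot=(390.5,204),mug=(272,212),fl=(356,220.5),fr=(382.5,221.5)).items(): print(n,onz(K,T,*a,0).round(3))
# block top corners
for a in [(257.2,253.5),(279,240.5),(320.5,251.8),(300.2,267)]: print(onz(K,T,*a,.056).round(4))
E
```

```text
head [ 0.5635 -0.2347  0.0797] [0.0007 0.0007] [ 0.557  -0.2178  0.086 ] [ 0.5579 -0.2252  0.086 ]
bore [0.5648 0.0913 0.0538] [0.0003 0.0003] [0.5628 0.095  0.056 ] [0.5628 0.0932 0.056 ]
c1 [0.5979 0.0639 0.0531] [0.0006 0.0006] [0.5953 0.0688 0.056 ] [0.5948 0.0665 0.056 ]
c2 [0.6009 0.1116 0.0524] [0.0008 0.0008] [0.5976 0.1173 0.056 ] [0.5971 0.1144 0.056 ]
c3 [0.5312 0.0658 0.0515] [0.0008 0.0008] [0.5277 0.0733 0.056 ] [0.5272 0.0696 0.056 ]
c4 [0.5332 0.1137 0.0518] [0.0007 0.0007] [0.5299 0.1204 0.056 ] [0.5296 0.117  0.056 ]
bolt [ 0.543 -0.07   0.   ]
pinkbot [ 0.665 -0.216  0.   ]
orgbot [ 0.549 -0.329  0.   ]
mug [ 0.767 -0.154  0.   ]
fl [ 0.578 -0.2    0.   ]
fr [ 0.526 -0.222  0.   ]
[0.6062 0.1232 0.056 ]
[0.6023 0.0644 0.056 ]
[0.5183 0.0682 0.056 ]
[0.5205 0.1292 0.056 ]
```

```bash
python3 - <<'E'
from h import *
K,T,_=load('side0')
for a in [(440,215),(505,247),(576,235),(505,200),(320,180),(373,172),(287,160),(620,330),(555,292),(507,360),(331,290),(445,364)]: print(a,onz(K,T,*a,0).round(3))
print(proj(K,T,[.197,-.513,.23]),proj(K,T,[0,0,0]))
K,T,_=load('wrist0')
for a in [(180,158),(327,20),(20,335),(400,0),(384,192)]: print(a,onz(K,T,*a,0).round(3))
E
```

```text
(440, 215) [ 0.427 -0.318  0.   ]
(505, 247) [ 0.27  -0.219  0.   ]
(576, 235) [ 0.154 -0.345 -0.   ]
(505, 200) [ 0.317 -0.486  0.   ]
(320, 180) [ 0.782 -0.407  0.   ]
(373, 172) [ 0.686 -0.541 -0.   ]
(287, 160) [ 0.965 -0.529  0.   ]
(620, 330) [ 0.077 -0.017 -0.   ]
(555, 292) [ 0.169 -0.085  0.   ]
(507, 360) [0.206 0.129 0.   ]
(331, 290) [0.49  0.084 0.   ]
(445, 364) [0.275 0.176 0.   ]
[578.29170033 106.72409215] [685.68304388 352.97070391]
(180, 158) [ 0.155 -0.358  0.   ]
(327, 20) [ 0.346 -0.463  0.   ]
(20, 335) [-0.157 -0.215  0.   ]
(400, 0) [ 0.389 -0.525  0.   ]
(384, 192) [ 0.202 -0.592  0.   ]
```

```bash
python3 - <<'E'
from h import *
A=load('side0')[2];B=load('scene0')[2]
def g(i): return np.clip(i.astype(float)*1.8+30,0,255).astype(np.uint8)
cv2.imwrite('pics/cropD.png',cv2.resize(g(A[0:300,380:640]),None,fx=2.6,fy=2,interpolation=2)[:600,:680])
cv2.imwrite('pics/cropE.png',cv2.resize(g(B[0:300,380:640]),None,fx=2.6,fy=2,interpolation=2))
E
```

```text
(no output)
```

View pics/cropD.png

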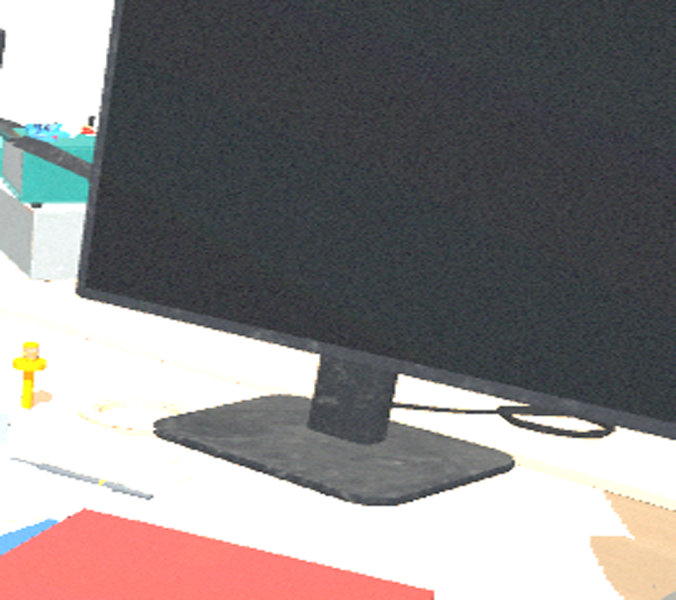

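View pics/cropE.png

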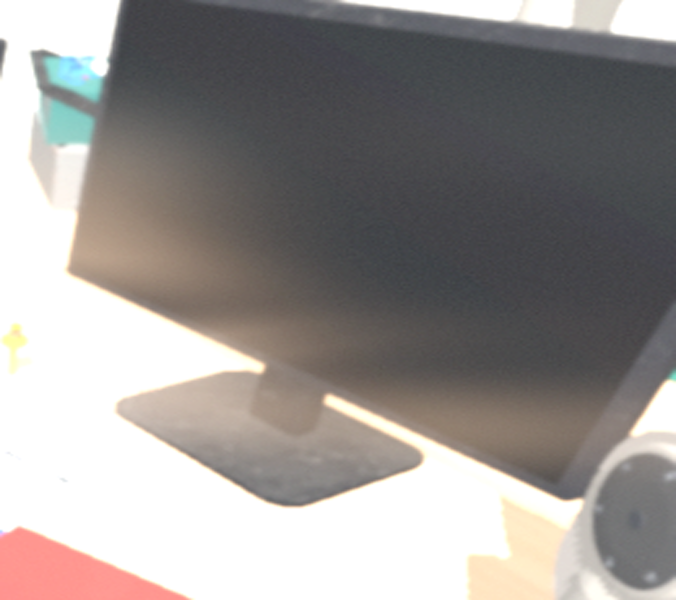

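```bash
python3 - <<'E'
from h import *
K,T,_=load('side0');k,t,_=load('scene0')
p,e=tri(ray(K,T,410,146.5),ray(k,t,406.2,135)); print(p,e)
q=onz(k,t,600,248.5,p[2]); print('BR',q)
n=np.cross(q-p,[0,0,1]); n/=np.linalg.norm(n)
for u,v in [(428,1),(640,21)]:
    o,d=ray(k,t,u,v); print('top',o+d*((p-o)@n)/(d@n))
E
```

```text
[ 0.55255158 -0.45883123  0.10894469] [np.float64(0.0013153332359520725), np.float64(0.001315333235952674)]
BR [ 0.05601066 -0.19809885  0.10894469]
top [ 0.52956798 -0.4467626   0.4554019 ]
top [ 0.1269778  -0.23536352  0.4809716 ]
```

The big monitor (z about 0.11 to 0.46) stands between the gripper and the work, so I'll raise the tool over it first.

Request:
{"op": "carry_out", "data": {
  "steps": [
    {"dp": [0, 0, -0.06], "dr": [0, 0, 0]},
    {"dp": [0, 0, -0.06], "dr": [0, 0, 0]},
    {"dp": [0, 0, -0.06], "dr": [0, 0, 0]},
    {"dp": [0, 0, -0.06], "dr": [0, 0, 0]},
    {"dp": [0, 0, -0.06], "dr": [0, 0, 0]},
    {"dp": [0, 0, -0.06], "dr": [0, 0, 0]}
  ],
  "fingers": 40,
  "force": 30
}}

```text
clock: 0.9
tool_pos: [0.1911, -0.4978, 0.537]
tool_rot: [0.023, 0.983, 0.182, 0.003]
wrist_force: [0.1, 0.3, -0.2]
gripper_width: 0.0399
```

```bash
python3 - <<'E'
from h import *
print(sense()); snap('wrist','w1'); snap('scene','s1')
E
```

```text
{'clock': 0.9, 'qpos': array([ 1.09005310e+00,  3.23210913e-01,  1.46624461e-01,  7.42967528e-01,
       -5.14090178e-02,  2.03174468e+00,  1.61289860e-04]), 'joint_vel': array([-0.0890497 , -0.36256391,  0.08963646,  0.01865281,  0.00764959,
        0.01513218, -0.00041113]), 'effort': array([ 3.94856511e-01, -3.49527562e+01,  8.23528469e-01, -2.16688693e+01,
       -2.43145408e-02, -3.38400537e-01,  2.94329796e-02]), 'tool_pos': array([ 0.19108835, -0.49784063,  0.53696038]), 'tool_rot': array([0.02289895, 0.98296566, 0.18232389, 0.00348605]), 'wrist_force': array([ 0.09673831,  0.30808839, -0.18387929]), 'torque': array([ 0.07637183, -0.02213583, -0.02841204]), 'gripper_width': 0.03987798769042847}
```

View pics/w1.png

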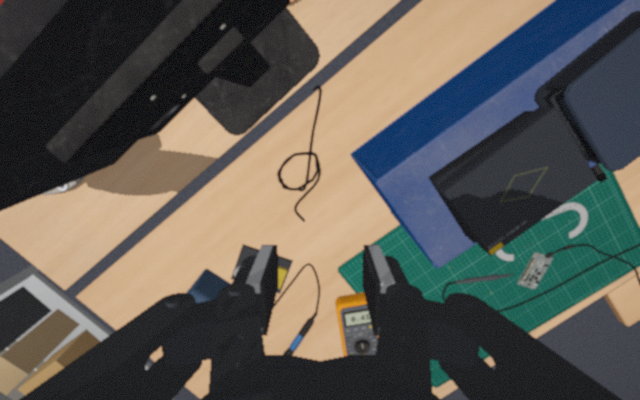

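View pics/s1.png

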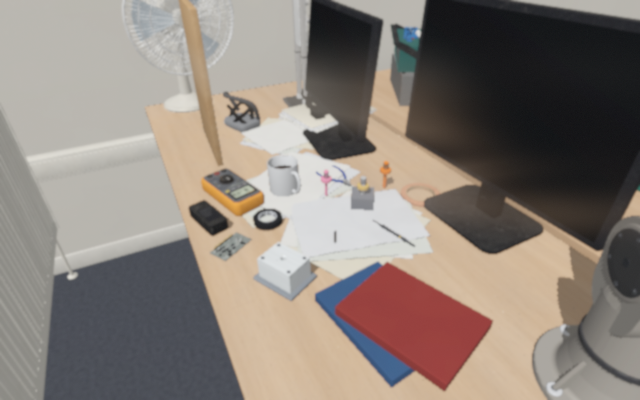

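```bash
cat >> h.py <<'E'
from scipy.spatial.transform import Rotation as Ro
def RT(s=None):
    s=s or sense(); q=s['tool_rot']; return Ro.from_quat([q[1],q[2],q[3],q[0]]).as_matrix()
def plan(target,yaw=None):
    s=sense(); R=RT(s); d=np.array(target)-s['tool_pos']; print('world d',d.round(4),'tool dp',(R.T@d).round(4))
    y=np.arctan2(R[1,0],R[0,0]) if yaw is None else np.radians(yaw)
    Rt=np.array([[np.cos(y),np.sin(y),0],[np.sin(y),-np.cos(y),0],[0,0,-1]])
    rv=Ro.from_matrix(R.T@Rt).as_rotvec(); print('yaw',np.degrees(np.arctan2(R[1,0],R[0,0])),'dr units',(np.degrees(rv)/30).round(3),'q',s['qpos'].round(3),'F',s['wrist_force'].round(2),'w',s['gripper_width'],'t',s['clock'],'pos',s['tool_pos'].round(4))
E
python3 - <<'E'
from h import *
plan([.55,-.225,.535])
E
```

```text
world d [ 0.36    0.2709 -0.0052] tool dp [ 0.4332 -0.124  -0.0016]
yaw 21.00052461521444 dr units [0.098 0.002 0.   ] q [ 1.091  0.317  0.146  0.743 -0.051  2.033 -0.   ] F [-0.41  1.08 -0.4 ] w 0.039982679001372694 t 1.0 pos [ 0.19   -0.4959  0.5402]
```

Request:
{"op": "carry_out", "data": {
  "steps": [
    {"dp": [0.055, -0.016, 0]},
    {"dp": [0.055, -0.016, 0]},
    {"dp": [0.055, -0.016, 0]},
    {"dp": [0.055, -0.016, 0]}
  ]
}}

```text
validation failed for argument at $.st...
```

```bash
python3 - <<'E'
from h import *
plan([.55,-.225,.535])
E
```

```text
world d [ 0.36    0.2709 -0.0052] tool dp [ 0.4332 -0.124  -0.0016]
yaw 21.00052461521444 dr units [0.098 0.002 0.   ] q [ 1.091  0.317  0.146  0.743 -0.051  2.033 -0.   ] F [-0.41  1.08 -0.4 ] w 0.039982679001372694 t 1.0 pos [ 0.19   -0.4959  0.5402]
```

dr has to be given in every row.

Request:
{"op": "carry_out", "data": {
  "steps": [
    {"dp": [0.055, -0.016, 0], "dr": [0, 0, 0]},
    {"dp": [0.055, -0.016, 0], "dr": [0, 0, 0]},
    {"dp": [0.055, -0.016, 0], "dr": [0, 0, 0]},
    {"dp": [0.055, -0.016, 0], "dr": [0, 0, 0]}
  ]
}}

```text
clock: 1.5
tool_pos: [0.3732, -0.3586, 0.5284]
tool_rot: [0.019, 0.984, 0.175, -0.001]
wrist_force: [0.6, -0.4, -0.7]
gripper_width: 0.0402
```

```bash
python3 - <<'E'
from h import *
plan([.55,-.225,.535])
E
```

```text
world d [0.1768 0.1336 0.0066] tool dp [ 0.2119 -0.0641 -0.0109]
yaw 20.16054991136194 dr units [0.072 0.016 0.   ] q [ 0.694  0.286  0.034  0.815  0.017  2.012 -0.485] F [ 0.59 -0.41 -0.72] w 0.040220930595918504 t 1.5 pos [ 0.3732 -0.3586  0.5284]
```

Request:
{"op": "carry_out", "data": {
  "steps": [
    {"dp": [0.058, -0.016, -0.002], "dr": [0.02, 0, 0]},
    {"dp": [0.058, -0.016, 0], "dr": [0.02, 0, 0]},
    {"dp": [0.056, -0.016, 0.01], "dr": [0.02, 0, 0]},
    {"dp": [0.05, -0.016, 0.04], "dr": [0.02, 0.01, 0]},
    {"dp": [0, 0, 0.06], "dr": [0, 0, 0]},
    {"dp": [0, 0, 0.06], "dr": [0, 0, 0]},
    {"dp": [0, 0, 0.06], "dr": [0, 0, 0]}
  ]
}}

```text
clock: 2.38
tool_pos: [0.5598, -0.2111, 0.2721]
tool_rot: [-0.005, 0.983, 0.181, -0.005]
wrist_force: [0.8, -1.0, 0.2]
gripper_width: 0.0396
```

```bash
python3 - <<'E'
from h import *
plan([.5575,-.222,.22]); snap('wrist','w2')
E
```

```text
world d [-0.0023 -0.0109 -0.0521] tool dp [-0.0057  0.01    0.0521]
yaw 20.84209492739937 dr units [-0.023  0.015 -0.   ] q [ 0.261  0.407  0.111  1.279 -0.048  1.471 -0.839] F [ 0.8  -0.96  0.2 ] w 0.03958749970948035 t 2.375 pos [ 0.5598 -0.2111  0.2721]
```

View pics/w2.png

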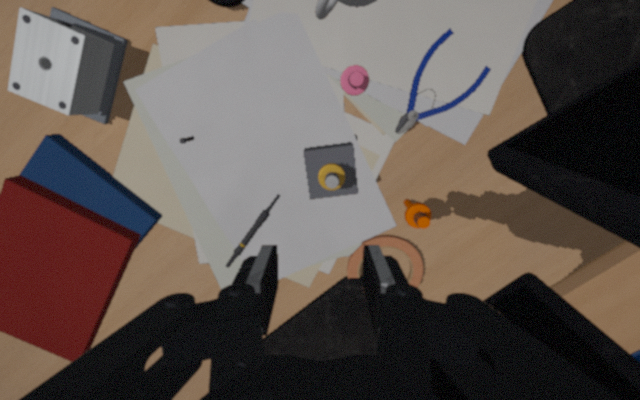

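```bash
python3 - <<'E'
from h import *
K,T,im=load('w2')
cv2.imwrite('pics/c2.png',cv2.resize(im[130:220,290:380],None,fx=6,fy=6,interpolation=2))
cv2.imwrite('pics/c2b.png',cv2.resize(im[0:130,0:140],None,fx=4,fy=4,interpolation=2))
print(onz(K,T,332,181,.086),onz(K,T,45,63,.056),proj(K,T,sense()['tool_pos']))
E
```

```text
[ 0.56160627 -0.22194816  0.086     ] [0.56556098 0.09339915 0.056     ] [306.23223601 266.80200772]
```

View pics/c2.png

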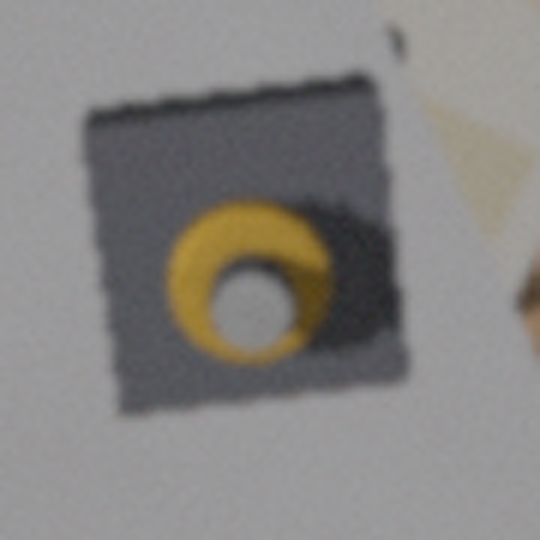

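View pics/c2b.png

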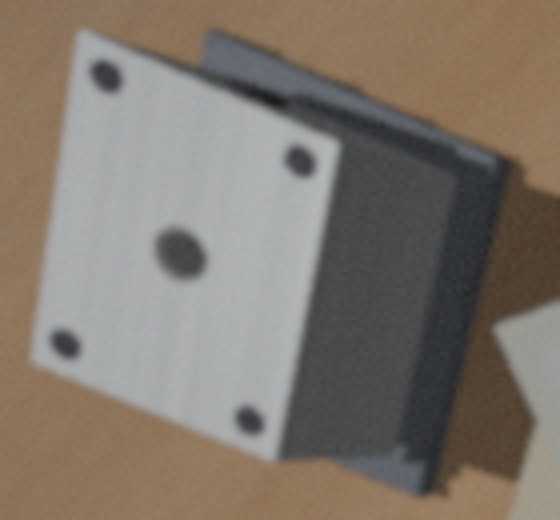

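```bash
python3 - <<'E'
from h import *
K,T,im=load('w0') if 0 else load('wrist0')
p0=np.array([.19705,-.51288,.23044]); q=np.array([-9.11133216e-04,  9.83220891e-01,  1.82416550e-01, -2.25161427e-04])
R0=Ro.from_quat(q[[1,2,3,0]]).as_matrix()
print(proj(K,T,p0),(R0.T@(T[:3,3]-p0)).round(4),(R0.T@T[:3,:3]).round(3))
s=sense();print(s['clock'],s['tool_pos'],s['joint_vel'].round(3))
K,T,im=load('w2');R=RT(s);print((R.T@(T[:3,3]-s['tool_pos'])).round(4),(R.T@T[:3,:3]).round(3))
plan([.5595,-.222,.2])
snap('wrist','w3');K,T,_=load('w3');print((R.T@(T[:3,3]-s['tool_pos'])).round(4),proj(K,T,s['tool_pos']))
E
```

```text
[318.89539355 265.99060301] [ 0.0743  0.0005 -0.1423] [[-0.001  0.959  0.282]
 [ 1.     0.001 -0.   ]
 [-0.     0.282 -0.959]]
2.425 [ 0.54988367 -0.20752872  0.25807519] [ 0.01   0.068  0.005  0.072  0.003  0.284 -0.001]
[ 0.0787  0.0041 -0.1585] [[-0.     0.965  0.261]
 [ 1.     0.005 -0.019]
 [-0.02   0.261 -0.965]]
world d [ 0.0096 -0.0145 -0.0581] tool dp [0.0056 0.0188 0.0574]
yaw 20.823264762812673 dr units [-0.06   0.058 -0.001] q [ 0.261  0.412  0.11   1.307 -0.048  1.469 -0.839] F [ -9.76   3.49 -13.44] w 0.040198216591272054 t 2.425 pos [ 0.5499 -0.2075  0.2581]
[ 0.0743  0.0006 -0.1425] [318.74245319 265.80820958]
```

View pics/w3.png

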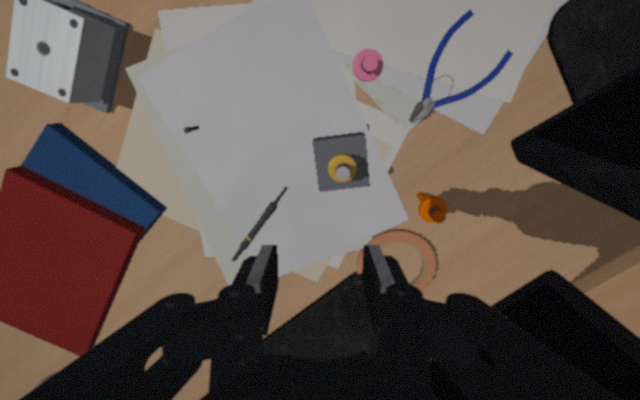

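Request:
{"op": "carry_out", "data": {
  "steps": [
    {"dp": [0.006, 0.019, 0.045], "dr": [-0.06, 0.05, 0]},
    {"dp": [0, 0, 0], "dr": [0, 0, 0]},
    {"dp": [0, 0, 0], "dr": [0, 0, 0]}
  ]
}}

```text
clock: 2.85
tool_pos: [0.5654, -0.2243, 0.2206]
tool_rot: [0.002, 0.984, 0.18, 0.002]
wrist_force: [-0.1, 0.7, 2.0]
gripper_width: 0.0398
```

```bash
python3 - <<'E'
from h import *
s=sense();snap('wrist','w4');K,T,im=load('w4');R=RT(s);print((R.T@(T[:3,3]-s['tool_pos'])).round(4),proj(K,T,s['tool_pos']),s['joint_vel'].round(3))
plan([.5595,-.222,.2])
cv2.imwrite('pics/c4.png',cv2.resize(im[80:280,220:420],None,fx=3,fy=3,interpolation=2))
E
```

```text
[ 0.0743  0.0006 -0.1423] [318.77735923 265.90325062] [ 0.003  0.019  0.006  0.021  0.004  0.024 -0.   ]
world d [-0.0054  0.0023 -0.0201] tool dp [-0.0042 -0.0042  0.02  ]
yaw 20.7937113062523 dr units [ 0.009 -0.003 -0.   ] q [ 0.273  0.433  0.112  1.368 -0.046  1.339 -0.823] F [-0.44  0.8   0.09] w 0.03991789331049786 t 2.9 pos [ 0.5649 -0.2243  0.2201]
```

View pics/c4.png

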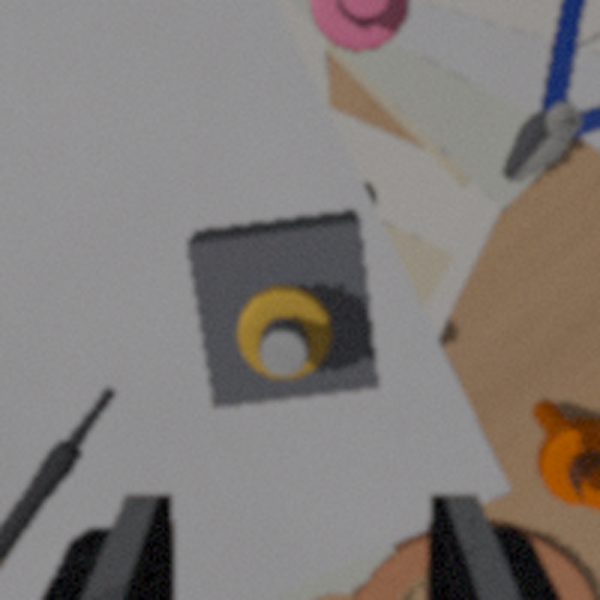

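```bash
python3 - <<'E'
from h import *
K,T,im=load('w4')
print(onz(K,T,314.3,196.3,.086),onz(K,T,315,191,.065))
c=np.mean([onz(K,T,220+a/3,80+b/3,.04) for a,b in [(190,242),(355,215),(377,384),(214,405)]],axis=0);print(c)
h=onz(K,T,314.3,196.3,.086); plan([h[0],h[1],.12]); plan([h[0],h[1],.069])
E
```

```text
[ 0.56189289 -0.22177893  0.086     ] [ 0.56146129 -0.22240139  0.065     ]
[ 0.56156703 -0.22178296  0.04      ]
world d [-0.003   0.0026 -0.1001] tool dp [-0.002  -0.0039  0.1   ]
yaw 20.7937113062523 dr units [ 0.009 -0.003 -0.   ] q [ 0.273  0.433  0.112  1.368 -0.046  1.339 -0.823] F [-0.44  0.8   0.09] w 0.03991789331049786 t 2.9 pos [ 0.5649 -0.2243  0.2201]
world d [-0.003   0.0026 -0.1511] tool dp [-0.0021 -0.0042  0.151 ]
yaw 20.7937113062523 dr units [ 0.009 -0.003 -0.   ] q [ 0.273  0.433  0.112  1.368 -0.046  1.339 -0.823] F [-0.44  0.8   0.09] w 0.03991789331049786 t 2.9 pos [ 0.5649 -0.2243  0.2201]
```

Request:
{"op": "carry_out", "data": {
  "steps": [
    {"dp": [-0.002, -0.004, 0.05], "dr": [0.009, -0.003, 0]},
    {"dp": [0, 0, 0.045], "dr": [0, 0, 0]},
    {"dp": [0, 0, 0], "dr": [0, 0, 0]},
    {"dp": [0, 0, 0], "dr": [0, 0, 0]}
  ],
  "fingers": 30
}}

```text
clock: 3.4
tool_pos: [0.5765, -0.2256, 0.1406]
tool_rot: [0.008, 0.983, 0.181, 0.015]
wrist_force: [1.3, 0.2, -0.5]
gripper_width: 0.0301
```

```bash
python3 - <<'E'
from h import *
snap('wrist','w5');K,T,im=load('w5')
plan([.5617,-.222,.069])
cv2.imwrite('pics/c5.png',cv2.resize(im[130:330,220:420],None,fx=3,fy=3,interpolation=2))
print(proj(K,T,np.array([.5617,-.222,.086])), proj(K,T,np.array([.5617,-.222,.066])))
E
```

```text
world d [-0.0147  0.0035 -0.0715] tool dp [-0.0143 -0.01    0.0709]
yaw 20.916932833455796 dr units [ 0.04  -0.049 -0.001] q [ 0.274  0.487  0.104  1.487 -0.055  1.137 -0.818] F [-0.21 -0.58  0.8 ] w 0.02974057418386468 t 3.45 pos [ 0.5764 -0.2255  0.1405]
[304.03026301 246.10570241] [304.74290847 235.11711623]
```

View pics/c5.png

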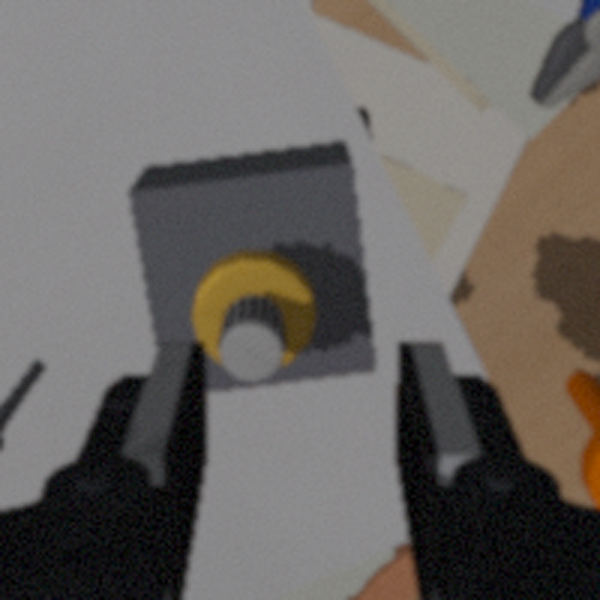

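Request:
{"op": "carry_out", "data": {
  "steps": [
    {"dp": [-0.014, -0.01, 0], "dr": [0.04, -0.05, 0]},
    {"dp": [0, 0, 0], "dr": [0, 0, 0]},
    {"dp": [0, 0, 0.02], "dr": [0, 0, 0]},
    {"dp": [0, 0, 0.01], "dr": [0, 0, 0]},
    {"dp": [0, 0, 0], "dr": [0, 0, 0]}
  ]
}}

```text
clock: 4.08
tool_pos: [0.5621, -0.2224, 0.1158]
tool_rot: [0.002, 0.983, 0.181, 0.004]
wrist_force: [-0.8, 0.6, 0.4]
gripper_width: 0.03
```

```bash
python3 - <<'E'
from h import *
snap('wrist','w6');K,T,im=load('w6')
plan([.5617,-.222,.069])
cv2.imwrite('pics/c6.png',cv2.resize(im[130:330,220:420],None,fx=3,fy=3,interpolation=2))
print(proj(K,T,np.array([.5617,-.222,.086])), proj(K,T,np.array([.5617,-.222,.066])))
E
```

```text
world d [-0.0007  0.0005 -0.0472] tool dp [-0.0008 -0.001   0.0472]
yaw 20.888535285082984 dr units [ 0.012 -0.013 -0.   ] q [ 0.277  0.498  0.103  1.533 -0.055  1.104 -0.815] F [ 0.   -0.22  0.88] w 0.030162754386602722 t 4.125 pos [ 0.5624 -0.2225  0.1162]
[317.76682906 241.82177346] [317.77384545 229.192105  ]
```

View pics/c6.png

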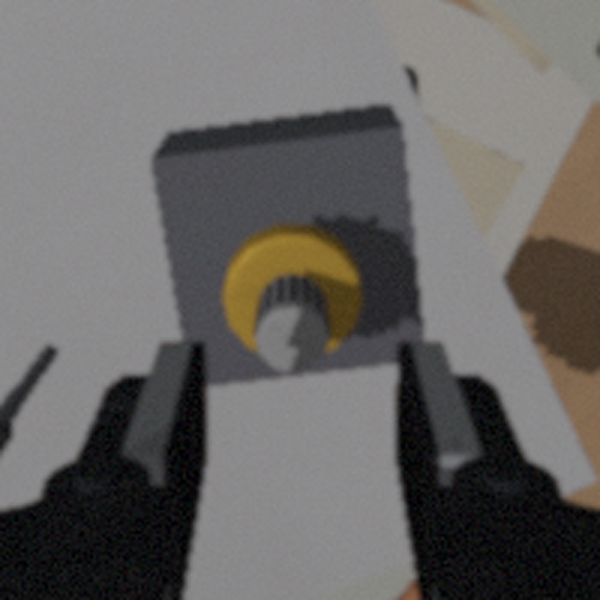

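Request:
{"op": "carry_out", "data": {
  "steps": [
    {"dp": [-0.001, -0.001, 0.02], "dr": [0.012, -0.013, 0]},
    {"dp": [0, 0, 0.015], "dr": [0, 0, 0]},
    {"dp": [0, 0, 0.01], "dr": [0, 0, 0]},
    {"dp": [0, 0, 0], "dr": [0, 0, 0]}
  ]
}}

```text
clock: 4.62
tool_pos: [0.5612, -0.2219, 0.068]
tool_rot: [-0.0, 0.983, 0.181, -0.0]
wrist_force: [0.8, 0.5, 0.0]
gripper_width: 0.0299
```

```bash
python3 - <<'E'
from h import *
plan([.5617,-.222,.0685])
snap('wrist','w7');K,T,im=load('w7')
cv2.imwrite('pics/c7.png',cv2.resize(im[150:300,245:395],None,fx=4,fy=4,interpolation=2))
snap('side','sd7');K,T,im=load('sd7')
cv2.imwrite('pics/c7s.png',cv2.resize(im[150:230,320:420],None,fx=6,fy=6,interpolation=2))
E
```

```text
world d [ 0.0005 -0.0001  0.0005] tool dp [ 0.0004  0.0003 -0.0005]
yaw 20.894006912083622 dr units [-0.001  0.002 -0.   ] q [ 0.28   0.552  0.099  1.576 -0.061  1.018 -0.81 ] F [0.84 0.49 0.05] w 0.029928223100932162 t 4.625 pos [ 0.5612 -0.2219  0.068 ]
```

View pics/c7.png

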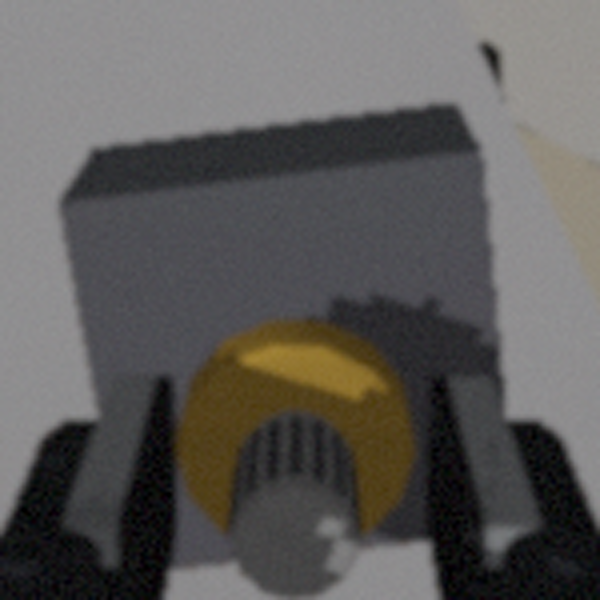

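View pics/c7s.png

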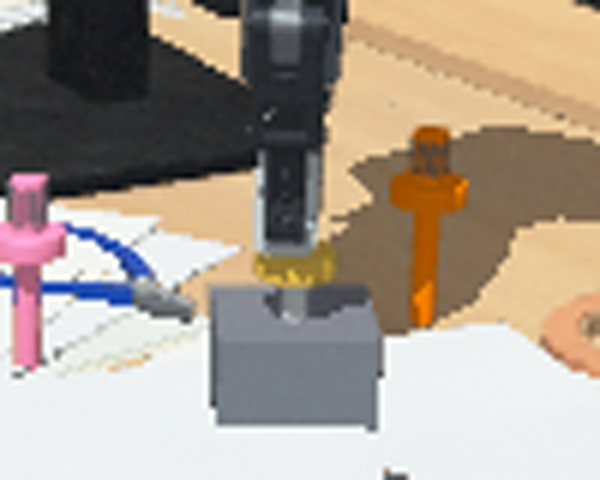

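Request:
{"op": "carry_out", "data": {
  "steps": [
    {"dp": [0, 0, -0.0005], "dr": [0, 0, 0]},
    {"dp": [0, 0, 0], "dr": [0, 0, 0]},
    {"dp": [0, 0, 0], "dr": [0, 0, 0]},
    {"dp": [0, 0, 0], "dr": [0, 0, 0]},
    {"dp": [0, 0, 0], "dr": [0, 0, 0]}
  ],
  "fingers": 8,
  "force": 40
}}

```text
clock: 5.35
tool_pos: [0.5629, -0.2225, 0.0711]
tool_rot: [0.001, 0.983, 0.181, 0.002]
wrist_force: [0.6, -0.2, -1.4]
gripper_width: 0.0124
```

```bash
python3 - <<'E'
from h import *
plan([.5617,-.222,.0685])
snap('wrist','w8');K,T,im=load('w8')
cv2.imwrite('pics/c8.png',cv2.resize(im[150:300,245:395],None,fx=4,fy=4,interpolation=2))
E
```

```text
world d [-0.0012  0.0005 -0.0026] tool dp [-0.001  -0.0009  0.0026]
yaw 20.894393482783887 dr units [ 0.005 -0.006 -0.   ] q [ 0.28   0.548  0.099  1.573 -0.061  1.019 -0.81 ] F [ 0.64 -0.19 -1.4 ] w 0.012367441518687 t 5.35 pos [ 0.5629 -0.2225  0.0711]
```

View pics/c8.png

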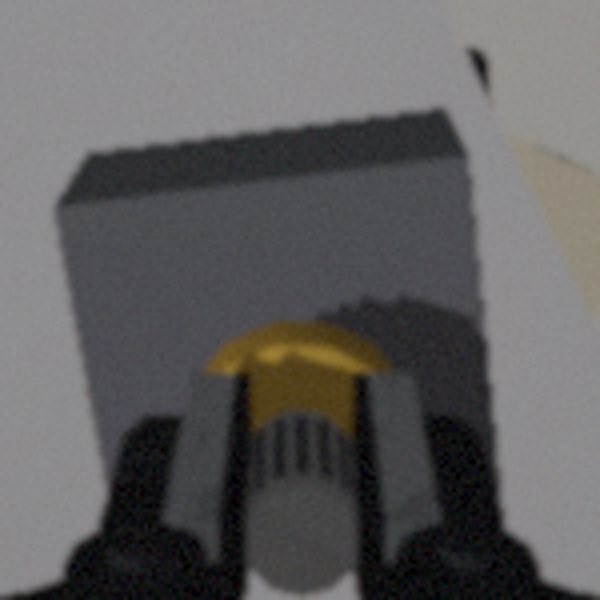

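Request:
{"op": "carry_out", "data": {
  "steps": [
    {"dp": [0, 0, -0.01], "dr": [0, 0, 0]},
    {"dp": [0, 0, -0.02], "dr": [0, 0, 0]},
    {"dp": [0, 0, -0.03], "dr": [0, 0, 0]},
    {"dp": [0, 0, -0.03], "dr": [0, 0, 0]},
    {"dp": [0, 0, -0.01], "dr": [0, 0, 0]},
    {"dp": [0, 0, 0], "dr": [0, 0, 0]},
    {"dp": [0, 0, 0], "dr": [0, 0, 0]}
  ]
}}

```text
clock: 6.28
tool_pos: [0.5619, -0.2224, 0.175]
tool_rot: [0.001, 0.983, 0.181, 0.001]
wrist_force: [-0.3, 0.2, -1.0]
gripper_width: 0.0122
```

```bash
python3 - <<'E'
from h import *
plan([.563,.03,.17])
snap('wrist','w9');snap('side','sd9');K,T,im=load('sd9')
cv2.imwrite('pics/c9s.png',cv2.resize(im[130:230,320:420],None,fx=6,fy=6,interpolation=2))
E
```

```text
world d [ 0.0011  0.2524 -0.005 ] tool dp [ 0.0909 -0.2355  0.0047]
yaw 20.8794432196714 dr units [ 0.004 -0.004 -0.   ] q [ 0.274  0.453  0.108  1.45  -0.05   1.238 -0.819] F [-0.3   0.18 -0.96] w 0.012173740587454684 t 6.275 pos [ 0.5619 -0.2224  0.175 ]
```

View pics/w9.png

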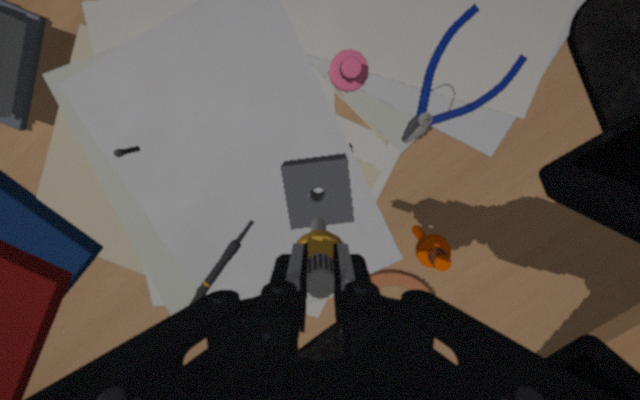

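View pics/c9s.png

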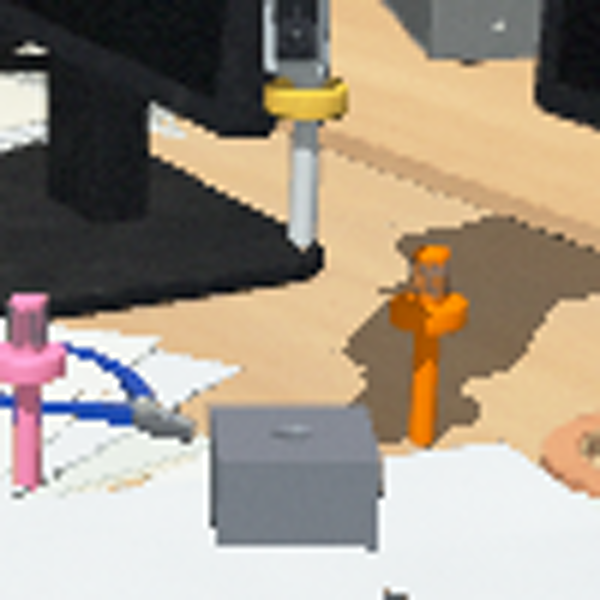

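Request:
{"op": "carry_out", "data": {
  "steps": [
    {"dp": [0.01, -0.035, 0], "dr": [0, 0, 0]},
    {"dp": [0.015, -0.05, 0], "dr": [0, 0, 0]},
    {"dp": [0.015, -0.05, 0], "dr": [0, 0, 0]},
    {"dp": [0.015, -0.05, 0], "dr": [0, 0, 0]},
    {"dp": [0.015, -0.05, 0], "dr": [0, 0, 0]},
    {"dp": [0.01, -0.035, 0], "dr": [0, 0, 0]},
    {"dp": [0, 0, 0], "dr": [0, 0, 0]},
    {"dp": [0, 0, 0], "dr": [0, 0, 0]}
  ]
}}

```text
clock: 7.38
tool_pos: [0.5358, 0.0648, 0.1654]
tool_rot: [0.0, 0.984, 0.18, -0.006]
wrist_force: [-0.6, -0.4, -1.3]
gripper_width: 0.0122
```

```bash
python3 - <<'E'
from h import *
plan([.536,.083,.15])
snap('wrist','w10')
K,T,im=load('w10');s=sense();print(proj(K,T,s['tool_pos']-[0,0,.065]))
E
```

```text
world d [ 0.0002  0.0182 -0.0154] tool dp [ 0.0068 -0.017   0.0153]
yaw 20.685334631661487 dr units [-0.003  0.023 -0.   ] q [-0.149  0.345 -0.004  1.632  0.003  1.178 -1.364] F [-0.64 -0.44 -1.27] w 0.012197215098389818 t 7.375 pos [0.5358 0.0648 0.1654]
[318.55765315 218.92331013]
```

View pics/w10.png

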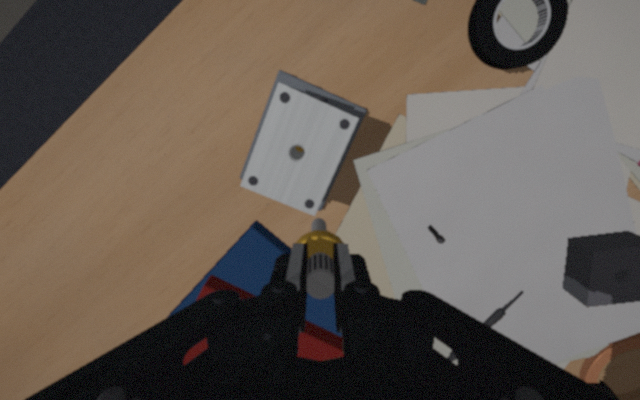

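```bash
python3 - <<'E'
from h import *
K,T,im=load('w10')
cv2.imwrite('pics/c10.png',cv2.resize(im[70:250,230:380],None,fx=4,fy=3.3,interpolation=2))
g=cv2.cvtColor(im,cv2.COLOR_BGR2GRAY)
m=(g[90:215,240:360]<np.median(g[140:160,280:315])-35).astype(np.uint8)
n,l,st,c=cv2.connectedComponentsWithStats(m)
for i in range(1,n):
    if 15<st[i,4]<400: print(st[i],c[i]+[240,90],onz(K,T,*(c[i]+[240,90]),.056).round(4))
E
```

```text
[  0   0  35  90 363] [255.79063361 134.36914601] [0.5671 0.1278 0.056 ]
[40  2 10 11 85] [284.38823529  97.03529412] [0.6001 0.1162 0.056 ]
[100  29  10  10  82] [344.09756098 123.70731707] [0.5979 0.0684 0.056 ]
[ 49  55  16  15 175] [296.29142857 152.08      ] [0.5653 0.0947 0.056 ]
[ 8 86 10  9 69] [252.79710145 180.24637681] [0.5324 0.1194 0.056 ]
[ 65 109   9  10  68] [308.92647059 203.47058824] [0.5299 0.0715 0.056 ]
```

View pics/c10.png

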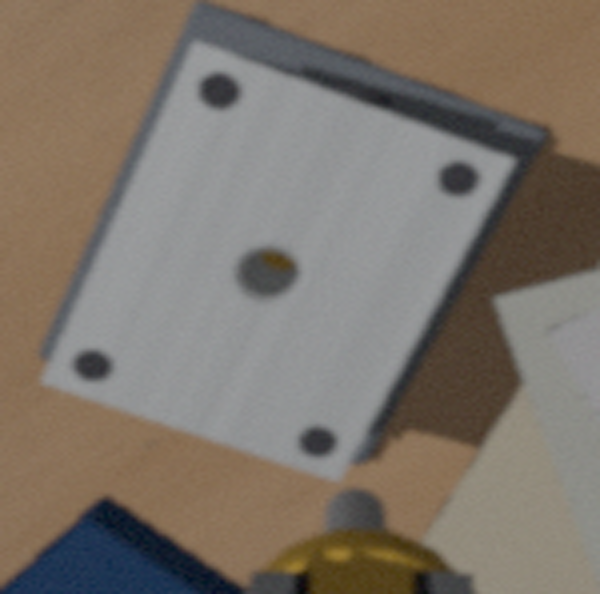

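Request:
{"op": "carry_out", "data": {
  "steps": [
    {"dp": [0.02, -0.009, 0], "dr": [0, 0.02, 0]},
    {"dp": [0.018, -0.008, 0], "dr": [0, 0, 0]},
    {"dp": [0, 0, 0.012], "dr": [0, 0, 0]},
    {"dp": [0, 0, 0.01], "dr": [0, 0, 0]},
    {"dp": [0, 0, 0], "dr": [0, 0, 0]},
    {"dp": [0, 0, 0], "dr": [0, 0, 0]}
  ]
}}

```text
clock: 8.18
tool_pos: [0.5678, 0.0903, 0.14]
tool_rot: [-0.0, 0.985, 0.175, -0.001]
wrist_force: [-0.6, 0.5, -1.1]
gripper_width: 0.0122
```

```bash
python3 - <<'E'
from h import *
plan([.566,.0946,.13])
snap('wrist','w11')
K,T,im=load('w11');s=sense();print(proj(K,T,s['tool_pos']-[0,0,.065]),proj(K,T,[.565,.0943,.056]))
cv2.imwrite('pics/c11.png',cv2.resize(im[130:310,230:410],None,fx=3.3,fy=3.3,interpolation=2))
snap('side','sd11');K,T,im=load('sd11')
cv2.imwrite('pics/c11s.png',cv2.resize(im[180:280,240:340],None,fx=6,fy=6,interpolation=2))
E
```

```text
world d [-0.0018  0.0043 -0.01  ] tool dp [-0.0002 -0.0046  0.01  ]
yaw 20.109490412408945 dr units [-0.002  0.005 -0.   ] q [-0.18   0.428 -0.01   1.576  0.004  1.14  -1.41 ] F [-0.57  0.46 -1.09] w 0.01223167417133666 t 8.175 pos [0.5678 0.0903 0.14  ]
[319.21267346 220.07579713] [312.79284627 212.60375823]
```

View pics/c11.png

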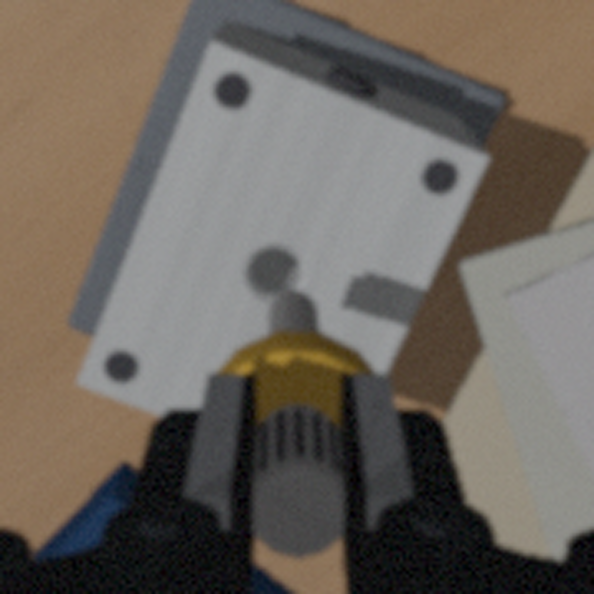

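View pics/c11s.png

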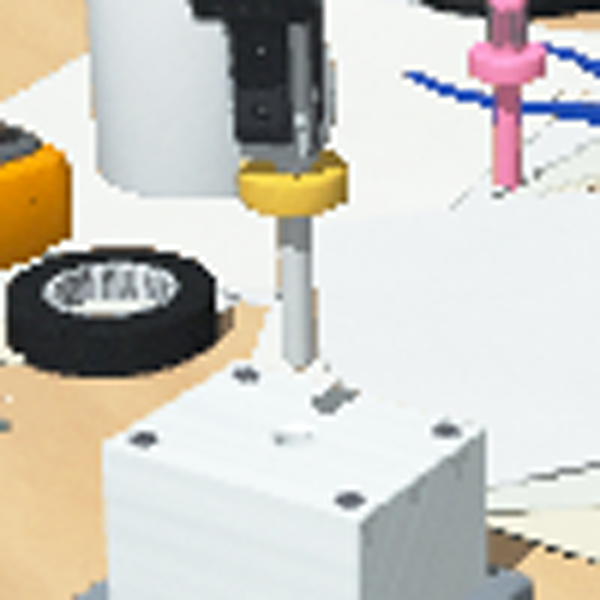

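Request:
{"op": "carry_out", "data": {
  "steps": [
    {"dp": [0, -0.0046, 0.006], "dr": [0, 0.005, 0]},
    {"dp": [0, 0, 0.004], "dr": [0, 0, 0]},
    {"dp": [0, 0, 0], "dr": [0, 0, 0]},
    {"dp": [0, 0, 0], "dr": [0, 0, 0]}
  ]
}}

```text
clock: 8.78
tool_pos: [0.5663, 0.0954, 0.1303]
tool_rot: [-0.001, 0.985, 0.175, 0.001]
wrist_force: [1.0, 0.8, -0.8]
gripper_width: 0.0117
```

```bash
python3 - <<'E'
from h import *
plan([.566,.0946,.12])
snap('wrist','w12')
K,T,im=load('w12');s=sense();print(proj(K,T,s['tool_pos']-[0,0,.065]),proj(K,T,[.565,.0943,.056]))
cv2.imwrite('pics/c12.png',cv2.resize(im[170:270,270:370],None,fx=6,fy=6,interpolation=2))
snap('side','sd12');K,T,im=load('sd12')
cv2.imwrite('pics/c12s.png',cv2.resize(im[200:280,250:330],None,fx=7,fy=7,interpolation=2))
print(proj(K,T,s['tool_pos']-[0,0,.065]),proj(K,T,[.565,.0943,.056]))
E
```

```text
world d [-0.0003 -0.0008 -0.0103] tool dp [-0.0005  0.0006  0.0103]
yaw 20.141216628398364 dr units [-0.002 -0.004  0.   ] q [-0.187  0.432 -0.012  1.595  0.004  1.113 -1.419] F [ 0.99  0.79 -0.78] w 0.011689524557236736 t 8.775 pos [0.5663 0.0954 0.1303]
[319.24449027 220.35777879] [320.0061664  217.96020438]
[286.85617015 246.92886296] [287.9864051  251.95303951]
```

View pics/c12.png

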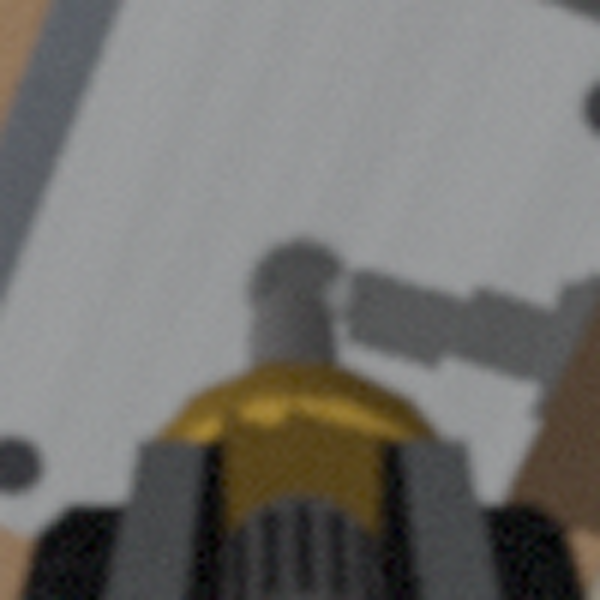

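View pics/c12s.png

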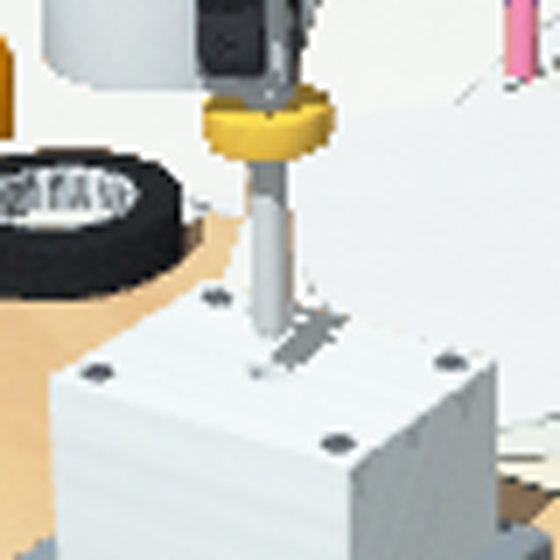

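Request:
{"op": "carry_out", "data": {
  "steps": [
    {"dp": [-0.0003, 0.0006, 0.004], "dr": [0, 0, 0]},
    {"dp": [0, 0, 0.004], "dr": [0, 0, 0]},
    {"dp": [0, 0, 0], "dr": [0, 0, 0]}
  ]
}}

```text
clock: 9.25
tool_pos: [0.5663, 0.0944, 0.1218]
tool_rot: [-0.001, 0.985, 0.175, 0.001]
wrist_force: [0.7, 0.4, -1.9]
gripper_width: 0.0122
```

```bash
python3 - <<'E'
from h import *
plan([.5657,.0944,.115])
snap('wrist','w13')
K,T,im=load('w13');s=sense();print(proj(K,T,s['tool_pos']-[0,0,.065]),proj(K,T,[.565,.0943,.056]))
cv2.imwrite('pics/c13.png',cv2.resize(im[170:270,270:370],None,fx=6,fy=6,interpolation=2))
snap('side','sd13');K,T,im=load('sd13')
cv2.imwrite('pics/c13s.png',cv2.resize(im[200:280,250:330],None,fx=7,fy=7,interpolation=2))
E
```

```text
world d [-0.0006  0.     -0.0068] tool dp [-0.0006 -0.0002  0.0068]
yaw 20.11172342070437 dr units [-0.001 -0.004  0.   ] q [-0.186  0.44  -0.012  1.606  0.005  1.094 -1.418] F [ 0.65  0.41 -1.92] w 0.01222309807773315 t 9.25 pos [0.5663 0.0944 0.1218]
[319.25367864 220.23022651] [318.55298377 221.72220572]
```

View pics/c13.png

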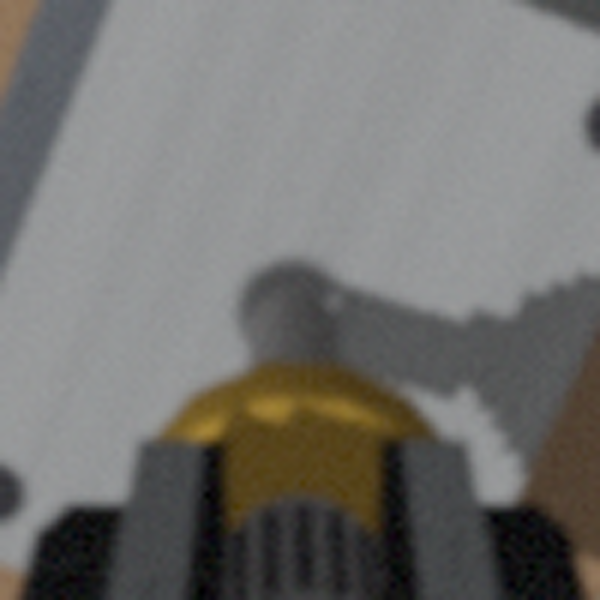

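View pics/c13s.png

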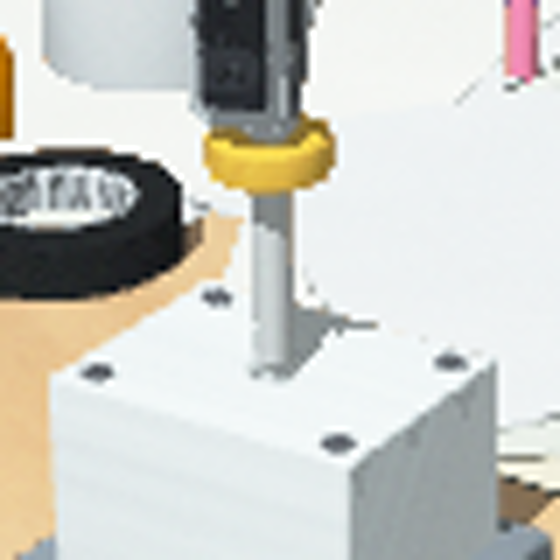

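Request:
{"op": "carry_out", "data": {
  "steps": [
    {"dp": [-0.0005, -0.0003, 0.003], "dr": [0, -0.003, 0]},
    {"dp": [0, 0, 0.003], "dr": [0, 0, 0]},
    {"dp": [0, 0, 0.001], "dr": [0, 0, 0]}
  ]
}}

```text
clock: 9.72
tool_pos: [0.5663, 0.0945, 0.115]
tool_rot: [-0.0, 0.985, 0.175, 0.001]
wrist_force: [0.3, 0.4, -1.0]
gripper_width: 0.0118
```

```bash
python3 - <<'E'
from h import *
plan([.5657,.0944,.11])
E
```

```text
world d [-0.0006 -0.0001 -0.005 ] tool dp [-0.0007 -0.0001  0.005 ]
yaw 20.11757959848434 dr units [-0.    -0.003  0.   ] q [-0.186  0.447 -0.012  1.614  0.005  1.079 -1.419] F [ 0.27  0.42 -1.  ] w 0.01179733738016645 t 9.725 pos [0.5663 0.0945 0.115 ]
```

Request:
{"op": "carry_out", "data": {
  "steps": [
    {"dp": [0, 0, 0.003], "dr": [0, 0, 0]},
    {"dp": [0, 0, 0.003], "dr": [0, 0, 0]},
    {"dp": [0, 0, 0.001], "dr": [0, 0, 0]}
  ]
}}

```text
clock: 10.1
tool_pos: [0.5664, 0.0945, 0.1075]
tool_rot: [-0.0, 0.985, 0.175, 0.001]
wrist_force: [-0.2, 0.8, -0.6]
gripper_width: 0.0122
```

Request:
{"op": "carry_out", "data": {
  "steps": [
    {"dp": [0, 0, 0.003], "dr": [0, 0, 0]},
    {"dp": [0, 0, 0.002], "dr": [0, 0, 0]}
  ]
}}

```text
clock: 10.35
tool_pos: [0.567, 0.0945, 0.1032]
tool_rot: [-0.0, 0.985, 0.175, 0.002]
wrist_force: [-0.7, 0.0, 4.5]
gripper_width: 0.012
```

```bash
python3 - <<'E'
from h import *
plan([.5657,.0944,.10])
E
```

```text
world d [-0.0013 -0.0001 -0.0032] tool dp [-0.0012 -0.0004  0.0032]
yaw 20.107819077770856 dr units [ 0.    -0.006 -0.   ] q [-0.186  0.459 -0.012  1.627  0.006  1.053 -1.419] F [-0.73  0.04  4.46] w 0.012047741863375252 t 10.35 pos [0.567  0.0945 0.1032]
```

Request:
{"op": "carry_out", "data": {
  "steps": [
    {"dp": [-0.0005, 0, 0.003], "dr": [0, -0.004, 0]},
    {"dp": [0, 0, 0.003], "dr": [0, 0, 0]}
  ]
}}

```text
clock: 10.6
tool_pos: [0.5671, 0.0946, 0.0981]
tool_rot: [-0.0, 0.985, 0.175, 0.001]
wrist_force: [-1.1, -0.0, 3.2]
gripper_width: 0.0118
```

Request:
{"op": "carry_out", "data": {
  "steps": [
    {"dp": [-0.0005, 0, 0.003], "dr": [0, -0.003, 0]},
    {"dp": [0, 0, 0.003], "dr": [0, 0, 0]}
  ]
}}

```text
clock: 10.85
tool_pos: [0.5667, 0.0945, 0.092]
tool_rot: [0.0, 0.985, 0.175, 0.001]
wrist_force: [-1.0, -0.4, 4.1]
gripper_width: 0.0118
```

Request:
{"op": "carry_out", "data": {
  "steps": [
    {"dp": [-0.0003, 0, 0.003], "dr": [0, -0.003, 0]}
  ]
}}

```text
clock: 10.98
tool_pos: [0.5664, 0.0944, 0.0887]
tool_rot: [0.0, 0.985, 0.175, -0.0]
wrist_force: [-2.3, -0.6, 4.1]
gripper_width: 0.0121
```

Request:
{"op": "carry_out", "data": {
  "steps": [
    {"dp": [0, 0, 0.003], "dr": [0, 0, 0]}
  ]
}}

```text
clock: 11.1
tool_pos: [0.5664, 0.0944, 0.0855]
tool_rot: [0.0, 0.985, 0.175, -0.0]
wrist_force: [-1.6, 0.1, 3.9]
gripper_width: 0.0117
```

```bash
python3 - <<'E'
from h import *
plan([.5657,.0944,.09])
E
```

```text
world d [-0.0007 -0.      0.0045] tool dp [-0.0007 -0.0002 -0.0045]
yaw 20.125029832060182 dr units [0.001 0.    0.   ] q [-0.186  0.479 -0.012  1.644  0.007  1.019 -1.42 ] F [-1.56  0.15  3.88] w 0.011710389958535267 t 11.1 pos [0.5664 0.0944 0.0855]
```

Request:
{"op": "carry_out", "data": {
  "steps": [
    {"dp": [0, 0, 0.002], "dr": [0, 0, 0]}
  ]
}}

```text
clock: 11.22
tool_pos: [0.5664, 0.0944, 0.0832]
tool_rot: [0.0, 0.985, 0.175, -0.0]
wrist_force: [-1.3, -0.5, 3.7]
gripper_width: 0.0122
```

Request:
{"op": "carry_out", "data": {
  "steps": [
    {"dp": [0, 0, 0.002], "dr": [0, 0, 0]}
  ]
}}

```text
clock: 11.35
tool_pos: [0.5672, 0.0947, 0.0822]
tool_rot: [0.0, 0.985, 0.175, 0.001]
wrist_force: [-2.4, -1.3, 12.5]
gripper_width: 0.012
```

```bash
python3 - <<'E'
from h import *
plan([.5657,.0944,.08])
E
```

```text
world d [-0.0015 -0.0003 -0.0022] tool dp [-0.0015 -0.0002  0.0022]
yaw 20.123429727232416 dr units [ 0.001 -0.003 -0.   ] q [-0.186  0.483 -0.012  1.646  0.007  1.01  -1.42 ] F [-2.44 -1.3  12.5 ] w 0.011968056080196606 t 11.35 pos [0.5672 0.0947 0.0822]
```

Request:
{"op": "carry_out", "data": {
  "steps": [
    {"dp": [-0.0005, 0, 0.0015], "dr": [0, 0, 0]}
  ]
}}

```text
clock: 11.48
tool_pos: [0.5676, 0.0949, 0.0823]
tool_rot: [-0.0, 0.985, 0.175, 0.002]
wrist_force: [-2.3, -0.7, 11.4]
gripper_width: 0.0124
```

```bash
python3 - <<'E'
from h import *
plan([.5657,.0944,.08])
snap('side','sd14');K,T,im=load('sd14')
cv2.imwrite('pics/c14s.png',cv2.resize(im[200:280,250:330],None,fx=7,fy=7,interpolation=2))
snap('wrist','w14');K,T,im=load('w14')
cv2.imwrite('pics/c14.png',cv2.resize(im[170:320,245:395],None,fx=4,fy=4,interpolation=2))
E
```

```text
world d [-0.0019 -0.0005 -0.0023] tool dp [-0.0019 -0.0002  0.0023]
yaw 20.125155050834753 dr units [ 0.001 -0.007 -0.   ] q [-0.186  0.483 -0.012  1.647  0.007  1.008 -1.42 ] F [-2.27 -0.75 11.44] w 0.012350937068394859 t 11.475 pos [0.5676 0.0949 0.0823]
```

View pics/c14s.png

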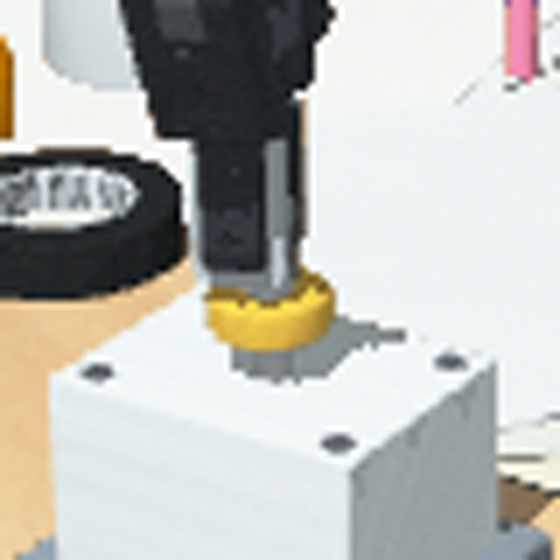

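View pics/c14.png

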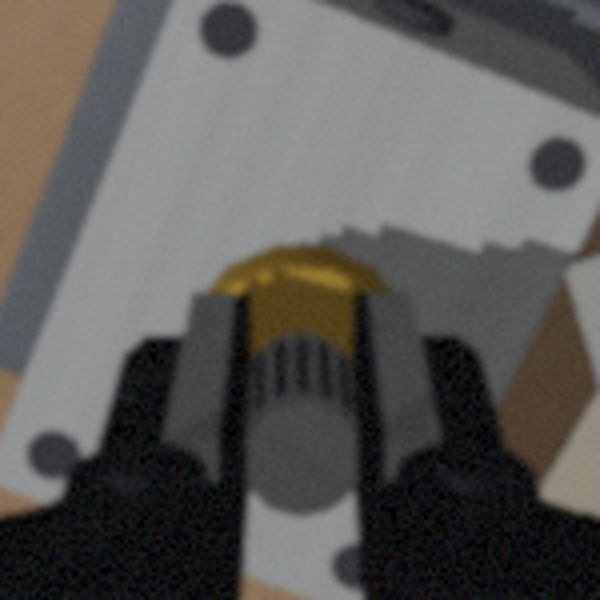

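Bottomed: the force jumped from about 4 to 12 N with no more travel at TCP z = 0.0823, so the rod is against the rigid stop. I'll release while still leaning lightly on it.

Request:
{"op": "carry_out", "data": {
  "steps": [
    {"dp": [0, 0, 0.001], "dr": [0, 0, 0]},
    {"dp": [0, 0, 0], "dr": [0, 0, 0]},
    {"dp": [0, 0, 0], "dr": [0, 0, 0]}
  ],
  "fingers": 19
}}

```text
clock: 11.95
tool_pos: [0.5669, 0.0947, 0.0798]
tool_rot: [-0.0, 0.985, 0.175, 0.001]
wrist_force: [0.2, 0.3, -0.3]
gripper_width: 0.0192
```

```bash
python3 - <<'E'
from h import *
plan([.5665,.0944,.08])
snap('wrist','w15');K,T,im=load('w15')
cv2.imwrite('pics/c15.png',cv2.resize(im[170:320,245:395],None,fx=4,fy=4,interpolation=2))
E
```

```text
world d [-0.0004 -0.0003  0.0002] tool dp [-0.0005  0.0001 -0.0002]
yaw 20.117927391970866 dr units [ 0.    -0.004 -0.   ] q [-0.186  0.485 -0.012  1.65   0.007  1.004 -1.42 ] F [ 0.21  0.29 -0.31] w 0.01917190891840462 t 11.95 pos [0.5669 0.0947 0.0798]
```

View pics/c15.png

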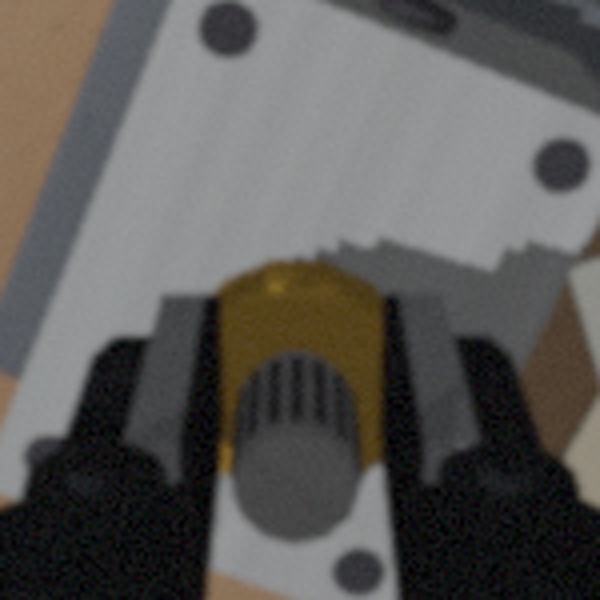

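Request:
{"op": "carry_out", "data": {
  "steps": [
    {"dp": [0, 0, -0.01], "dr": [0, 0, 0]},
    {"dp": [0, 0, -0.013], "dr": [0, 0, 0]},
    {"dp": [0, 0, -0.005], "dr": [0, 0, 0]},
    {"dp": [0, 0, 0], "dr": [0, 0, 0]}
  ]
}}

```text
clock: 12.5
tool_pos: [0.5673, 0.0947, 0.1102]
tool_rot: [-0.0, 0.985, 0.175, 0.002]
wrist_force: [-0.7, 0.4, 0.3]
gripper_width: 0.0192
```

```bash
python3 - <<'E'
from h import *
plan([.5660,.0944,.105])
snap('wrist','w16');K,T,im=load('w16')
cv2.imwrite('pics/c16.png',cv2.resize(im[150:350,220:420],None,fx=3,fy=3,interpolation=2))
for z in (.0973,.0993): print(z,proj(K,T,[.565,.0943,z]))
E
```

```text
world d [-0.0013 -0.0003 -0.0052] tool dp [-0.0013 -0.0001  0.0052]
yaw 20.121000485261064 dr units [ 0.001 -0.006 -0.   ] q [-0.187  0.452 -0.012  1.618  0.006  1.068 -1.419] F [-0.65  0.36  0.26] w 0.019157078169680954 t 12.5 pos [0.5673 0.0947 0.1102]
0.0973 [318.12131209 258.24395733]
0.0993 [318.10365876 259.97978867]
```

View pics/c16.png

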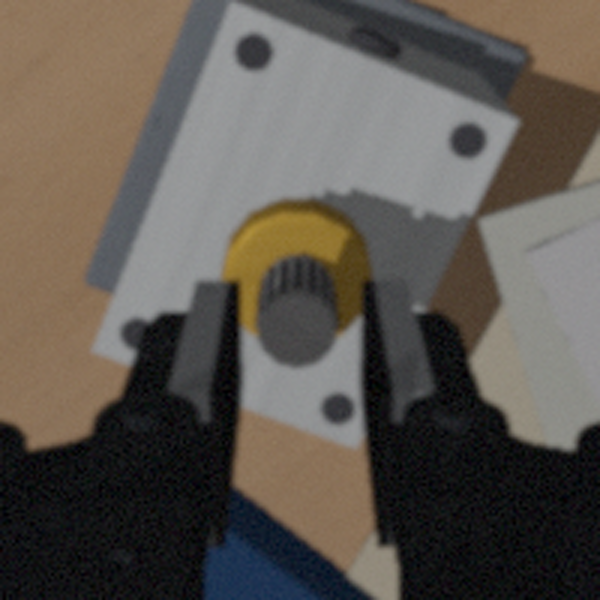

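Request:
{"op": "carry_out", "data": {
  "steps": [
    {"dp": [-0.002, 0, 0], "dr": [0, -0.005, 0]},
    {"dp": [0, 0, 0], "dr": [0, 0, 0]},
    {"dp": [0, 0, 0], "dr": [0, 0, 0]},
    {"dp": [0, 0, 0.004], "dr": [0, 0, 0]},
    {"dp": [0, 0, 0.004], "dr": [0, 0, 0]},
    {"dp": [0, 0, 0], "dr": [0, 0, 0]}
  ],
  "fingers": 0
}}

```text
clock: 13.3
tool_pos: [0.564, 0.0937, 0.1]
tool_rot: [0.0, 0.985, 0.175, -0.001]
wrist_force: [-0.4, -0.4, 0.2]
gripper_width: -0.0
```

Request:
{"op": "carry_out", "data": {
  "steps": [
    {"dp": [0, 0, 0.002], "dr": [0, 0, 0]}
  ]
}}

```text
clock: 13.42
tool_pos: [0.5644, 0.0938, 0.0983]
tool_rot: [0.0, 0.985, 0.175, -0.001]
wrist_force: [-0.6, 0.0, 8.7]
gripper_width: 0.0003
```

Request:
{"op": "carry_out", "data": {
  "steps": [
    {"dp": [0, 0, 0.002], "dr": [0, 0, 0]}
  ]
}}

```text
clock: 13.55
tool_pos: [0.5657, 0.0941, 0.0981]
tool_rot: [0.0, 0.985, 0.175, 0.001]
wrist_force: [-1.1, -1.1, 10.4]
gripper_width: 0.0001
```

Request:
{"op": "carry_out", "data": {
  "steps": [
    {"dp": [0, 0, 0.0025], "dr": [0, 0, 0]}
  ]
}}

```text
clock: 13.68
tool_pos: [0.5673, 0.0944, 0.0981]
tool_rot: [0.0, 0.985, 0.175, 0.003]
wrist_force: [-4.1, -0.2, 12.6]
gripper_width: 0.0001
```

The stop is firm: z holds at 0.0981 as the force goes from 8.7 to 12.6 N. Next I'll raise, open to 19 mm and go round the head.

Request:
{"op": "carry_out", "data": {
  "steps": [
    {"dp": [-0.001, 0, -0.006], "dr": [0, -0.006, 0]},
    {"dp": [0, 0, -0.004], "dr": [0, 0, 0]},
    {"dp": [0, 0, 0], "dr": [0, 0, 0]},
    {"dp": [0, 0, 0], "dr": [0, 0, 0]}
  ],
  "fingers": 0
}}

```text
clock: 14.18
tool_pos: [0.5663, 0.094, 0.1087]
tool_rot: [0.0, 0.985, 0.175, 0.001]
wrist_force: [0.7, 0.3, -0.3]
gripper_width: 0.0002
```

Request:
{"op": "carry_out", "data": {
  "steps": [
    {"dp": [0, 0, 0], "dr": [0, 0, 0]},
    {"dp": [0, 0, 0], "dr": [0, 0, 0]},
    {"dp": [0, 0, 0], "dr": [0, 0, 0]}
  ],
  "fingers": 20
}}

```text
clock: 14.55
tool_pos: [0.5658, 0.0939, 0.1078]
tool_rot: [0.0, 0.985, 0.175, 0.0]
wrist_force: [0.4, -0.7, 0.0]
gripper_width: 0.0201
```

```bash
python3 - <<'E'
from h import *
plan([.5655,.0944,.085])
snap('wrist','w17');K,T,im=load('w17')
cv2.imwrite('pics/c17.png',cv2.resize(im[150:350,220:420],None,fx=3,fy=3,interpolation=2))
E
```

```text
world d [-0.0003  0.0005 -0.0228] tool dp [-0.0001 -0.0005  0.0228]
yaw 20.11534936885588 dr units [ 0.002 -0.001 -0.   ] q [-0.186  0.454 -0.011  1.623  0.007  1.065 -1.42 ] F [ 0.36 -0.71  0.02] w 0.020062766190670774 t 14.55 pos [0.5658 0.0939 0.1078]
```

View pics/c17.png

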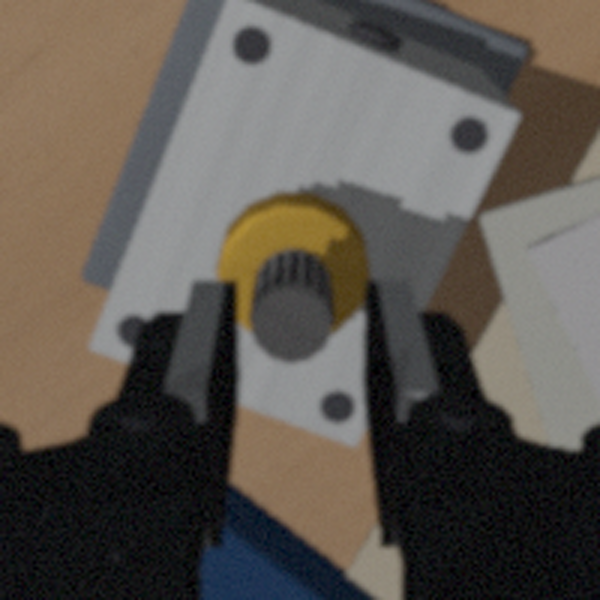

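Request:
{"op": "carry_out", "data": {
  "steps": [
    {"dp": [0, -0.0014, 0], "dr": [0, 0, 0]},
    {"dp": [0, 0, 0.01], "dr": [0, 0, 0]},
    {"dp": [0, 0, 0.008], "dr": [0, 0, 0]},
    {"dp": [0, 0, 0.002], "dr": [0, 0, 0]},
    {"dp": [0, 0, 0], "dr": [0, 0, 0]}
  ]
}}

```text
clock: 15.22
tool_pos: [0.5647, 0.0953, 0.0856]
tool_rot: [0.0, 0.985, 0.175, -0.0]
wrist_force: [-0.3, -0.3, -0.2]
gripper_width: 0.0199
```

```bash
python3 - <<'E'
from h import *
plan([.5655,.0954,.078])
snap('wrist','w18');K,T,im=load('w18')
cv2.imwrite('pics/c18.png',cv2.resize(im[170:320,245:395],None,fx=4,fy=4,interpolation=2))
E
```

```text
world d [ 0.0008  0.0001 -0.0076] tool dp [0.0008 0.0002 0.0076]
yaw 20.118332261106328 dr units [0.001 0.002 0.   ] q [-0.189  0.477 -0.012  1.647  0.007  1.018 -1.423] F [-0.25 -0.25 -0.18] w 0.019910877822763635 t 15.225 pos [0.5647 0.0953 0.0856]
```

View pics/c18.png

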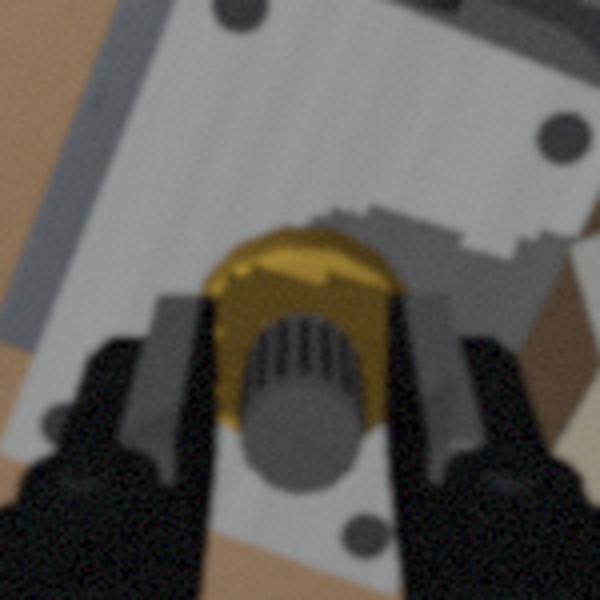

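Request:
{"op": "carry_out", "data": {
  "steps": [
    {"dp": [0.0005, 0, 0.003], "dr": [0, 0, 0]},
    {"dp": [0, 0, 0.003], "dr": [0, 0, 0]}
  ]
}}

```text
clock: 15.52
tool_pos: [0.5658, 0.0955, 0.0801]
tool_rot: [0.0, 0.985, 0.175, 0.0]
wrist_force: [0.2, -0.1, 0.4]
gripper_width: 0.0197
```

Request:
{"op": "carry_out", "data": {
  "steps": [
    {"dp": [0, 0, 0.003], "dr": [0, 0, 0]}
  ]
}}

```text
clock: 15.65
tool_pos: [0.566, 0.0955, 0.077]
tool_rot: [0.0, 0.985, 0.175, 0.001]
wrist_force: [0.0, 0.7, 1.9]
gripper_width: 0.0201
```

Request:
{"op": "carry_out", "data": {
  "steps": [
    {"dp": [0, 0, 0.0025], "dr": [0, 0, 0]}
  ]
}}

```text
clock: 15.78
tool_pos: [0.5661, 0.0955, 0.0748]
tool_rot: [0.0, 0.985, 0.175, 0.001]
wrist_force: [-1.3, -0.5, 1.7]
gripper_width: 0.0203
```

Request:
{"op": "carry_out", "data": {
  "steps": [
    {"dp": [0, 0, 0.0025], "dr": [0, 0, 0]}
  ]
}}

```text
clock: 15.9
tool_pos: [0.5662, 0.0954, 0.0724]
tool_rot: [0.001, 0.985, 0.175, 0.001]
wrist_force: [-1.0, 0.2, 2.9]
gripper_width: 0.0199
```

Collar sliding at about 2.5 N. Continuing.

Request:
{"op": "carry_out", "data": {
  "steps": [
    {"dp": [0, 0, 0.0025], "dr": [0, 0, 0]},
    {"dp": [0, 0, 0.002], "dr": [0, 0, 0]}
  ]
}}

```text
clock: 16.15
tool_pos: [0.5661, 0.0954, 0.0678]
tool_rot: [0.001, 0.985, 0.175, 0.001]
wrist_force: [-0.4, 0.2, 3.1]
gripper_width: 0.0196
```

Request:
{"op": "carry_out", "data": {
  "steps": [
    {"dp": [0, 0, 0.002], "dr": [0, 0, 0]}
  ]
}}

```text
clock: 16.27
tool_pos: [0.5662, 0.0954, 0.0662]
tool_rot: [0.001, 0.985, 0.175, 0.001]
wrist_force: [-4.2, -0.7, 12.3]
gripper_width: 0.0199
```

Request:
{"op": "carry_out", "data": {
  "steps": [
    {"dp": [0, 0, 0.002], "dr": [0, 0, 0]}
  ]
}}

```text
clock: 16.4
tool_pos: [0.5662, 0.0954, 0.0661]
tool_rot: [0.001, 0.985, 0.175, 0.001]
wrist_force: [-6.6, -1.6, 18.5]
gripper_width: 0.0206
```

The collar is seated: z stopped at 0.0662 and the force rose to 18.5 N. Backing off straight up.

Request:
{"op": "carry_out", "data": {
  "steps": [
    {"dp": [0, 0, -0.003], "dr": [0, 0, 0]},
    {"dp": [0, 0, -0.006], "dr": [0, 0, 0]},
    {"dp": [0, 0, 0], "dr": [0, 0, 0]}
  ]
}}

```text
clock: 16.77
tool_pos: [0.5664, 0.0956, 0.0752]
tool_rot: [0.0, 0.985, 0.175, 0.001]
wrist_force: [-0.7, -0.1, 0.5]
gripper_width: 0.0202
```

```bash
python3 - <<'E'
from h import *
plan([.5655,.0954,.15])
snap('wrist','w19');K,T,im=load('w19')
cv2.imwrite('pics/c19.png',cv2.resize(im[170:320,245:395],None,fx=4,fy=4,interpolation=2))
E
```

```text
world d [-0.0009 -0.0002  0.0748] tool dp [-0.0007 -0.     -0.0748]
yaw 20.1105656155259 dr units [ 0.002 -0.004 -0.   ] q [-0.189  0.49  -0.012  1.656  0.008  0.994 -1.423] F [-0.65 -0.12  0.46] w 0.020195748344094214 t 16.775 pos [0.5664 0.0956 0.0752]
```

View pics/c19.png

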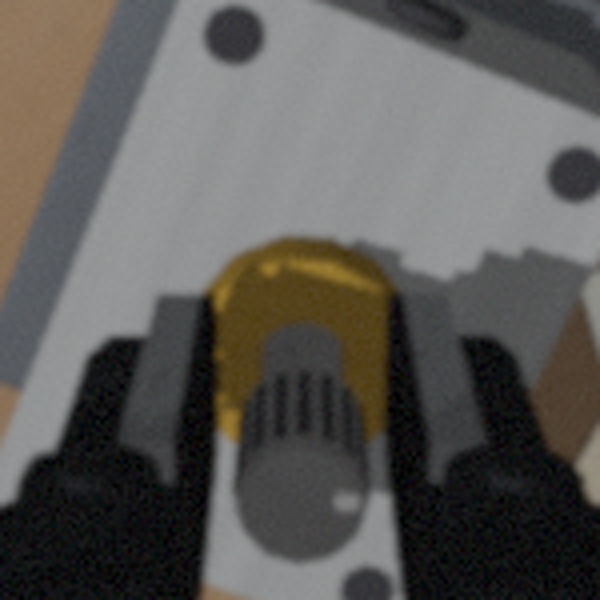

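Request:
{"op": "carry_out", "data": {
  "steps": [
    {"dp": [0, 0, -0.012], "dr": [0, 0, 0]},
    {"dp": [0, 0, -0.015], "dr": [0, 0, 0]},
    {"dp": [0, 0, -0.02], "dr": [0, 0, 0]},
    {"dp": [0, 0, -0.04], "dr": [0, 0, 0]},
    {"dp": [0, 0, -0.02], "dr": [0, 0, 0]},
    {"dp": [0, 0, 0], "dr": [0, 0, 0]},
    {"dp": [0, 0, 0], "dr": [0, 0, 0]}
  ]
}}

```text
clock: 17.7
tool_pos: [0.5662, 0.0957, 0.189]
tool_rot: [0.0, 0.985, 0.175, 0.002]
wrist_force: [-0.2, -0.2, -0.7]
gripper_width: 0.0197
```

```bash
python3 - <<'E'
from h import *
plan([.5655,.0954,.15])
snap('wrist','w20');K,T,im=load('w20')
for z in (.0973,.0995): print(proj(K,T,[.565,.0943,z]))
cv2.imwrite('pics/c20.png',cv2.resize(im[130:280,245:395],None,fx=4,fy=4,interpolation=2))
snap('side','sd20');K,T,im=load('sd20')
cv2.imwrite('pics/c20s.png',cv2.resize(im[190:290,240:340],None,fx=6,fy=6,interpolation=2))
print([proj(K,T,[.565,.0943,z]) for z in (.056,.0973,.0998)])
E
```

```text
world d [-0.0007 -0.0003 -0.039 ] tool dp [-0.0009 -0.      0.039 ]
yaw 20.113373556178765 dr units [ 0.003 -0.007 -0.   ] q [-0.19   0.383 -0.01   1.516  0.005  1.239 -1.421] F [-0.19 -0.24 -0.69] w 0.019664531279314005 t 17.7 pos [0.5662 0.0957 0.189 ]
[320.18441699 210.65548184]
[320.19178182 211.56139071]
[array([287.9864051 , 251.95303951]), array([287.33672124, 228.98162253]), array([287.29663273, 227.56417928])]
```

View pics/c20.png

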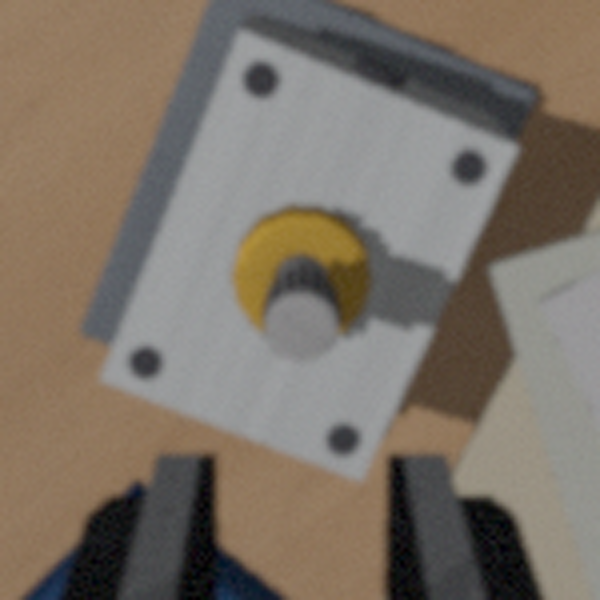

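View pics/c20s.png

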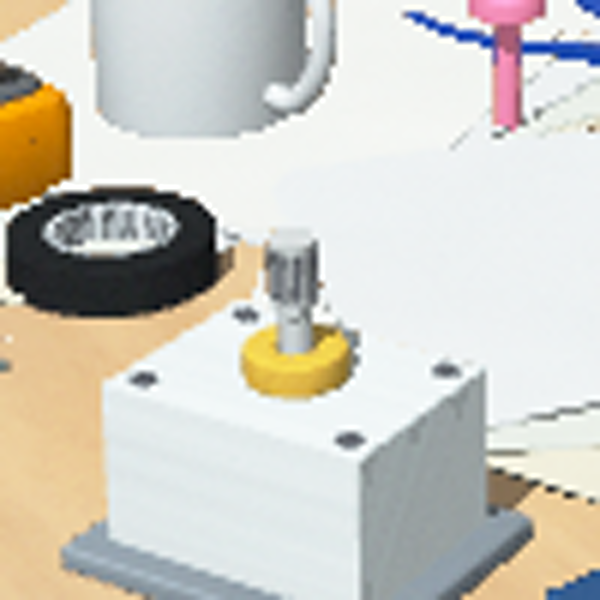

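View pics/sd20.png

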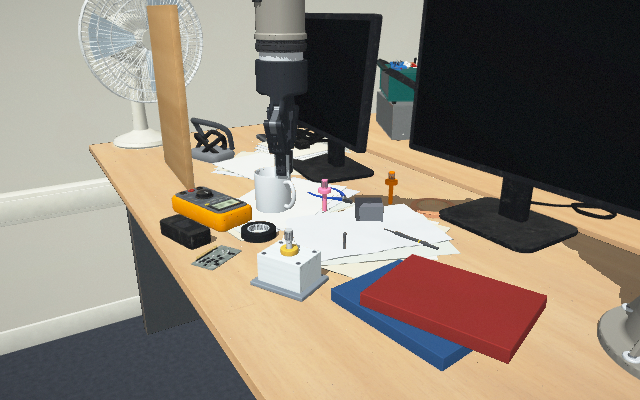

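The gauge stands upright in the bore with its collar flat on the block, the head top is at wrist pixel (320,211) as predicted, and the other things are where they were. Handing in.

```bash
python3 - <<'E'
from h import *
print(sign_off())
E
```

```text
the job is handed in; nothing more can be done
None
```

The gauge is standing in the bore, bottomed, with its collar flat on the block. I handed the job in at about 17.8 s of the 48 s; the hand-in reports no verdict.

- **Pick-up:** I raised the gripper over the big monitor and gripped the gauge in the stand by its head. I left the pink and orange look-alikes alone.
- **Bottoming:** The rod went past the spring ball at about 4 to 5 N and came up hard on the stop, with the tip roughly 39 mm below the mouth. To check, I let go and pressed on the head top with closed fingers. It stayed at z = 0.098 as the force rose from 8.7 to 12.6 N.
- **Collar:** I then slid the collar down at about 2 to 3 N until it stopped on the block. The last press read 18.5 N at the wrist, the highest push of the job and close to the 20 N limit.

**Last checks:** In the wrist view the head top was where a bottomed gauge should be. The side view shows the gauge upright with the collar flat on the block, and nothing else looks moved.

**Disagreements:**
- The fingers touched the head top about 1 mm higher than I expected, which is within the calibration.
- The side and scene cameras put the bore about 2 mm from the wrist camera's position. I used the wrist camera.
- While crossing the monitor, joint 6 read 2.033 against its stated limit of 2.03. That may be within rounding, but I can't rule out that it counts as passing the range.

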